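Match the radius gauges to the reground mill rolls

TASK

The three reground flour-mill rolls in the rack have been mixed up: take the three radius-gauge leaves from the white block and try them on the rolls until each roll carries the leaf whose hollow foot truly fits it, down all round, neither rocking on the roll's top nor bridging on its tips. Leave each leaf standing upright and square across its roll near the middle, so that the sizes can be written down, and do not disturb the other things on the bench.

Things in the scene. Friction and masses are not known exactly. Their poses are not given: they have to be found in the camera images.
- gauge_34_centre (a point): centre of the loose upright steel leaf for radius 34 mm: plate 10 mm thick, 60 wide, 76 tall, about 0.16 kg, in its foot a hollow arc of radius 34 mm (50 degrees each side, ending in two tips), rounded head with a dark pivot hole. x: normal to the plate (pinch the 10 mm from above), y: across its width, z: up. Tips 38.1 mm below this point, top of the hollow 26.0 below. Starts upright in any slot of the block.
- gauge_34_arc (a point): centre of curvature of that leaf's 34 mm hollow, on its centre line 60.0 mm below gauge_34_centre (a point in the air below the tips); same axes
- gauge_38_centre (a point): centre of the loose upright steel leaf for radius 38 mm: plate 10 mm thick, 66 wide, 79 tall, about 0.16 kg, in its foot a hollow arc of radius 38 mm (50 degrees each side, ending in two tips), rounded head with a dark pivot hole. x: normal to the plate (pinch the 10 mm from above), y: across its width, z: up. Tips 39.5 mm below this point, top of the hollow 25.9 below. Starts upright in any slot of the block.
- gauge_38_arc (a point): centre of curvature of that leaf's 38 mm hollow, on its centre line 63.9 mm below gauge_38_centre (a point in the air below the tips); same axes
- gauge_42_centre (a point): centre of the loose upright steel leaf for radius 42 mm: plate 10 mm thick, 72 wide, 82 tall, about 0.16 kg, in its foot a hollow arc of radius 42 mm (50 degrees each side, ending in two tips), rounded head with a dark pivot hole. x: normal to the plate (pinch the 10 mm from above), y: across its width, z: up. Tips 40.8 mm below this point, top of the hollow 25.8 below. Starts upright in any slot of the block.
- gauge_42_arc (a point): centre of curvature of that leaf's 42 mm hollow, on its centre line 67.8 mm below gauge_42_centre (a point in the air below the tips); same axes
- place_left (a point): point on the axis of the roll in the left (+y) place of the rack, half-way along the roll, 62 mm above the worktop; x along the roll's axis, y across it, z up. Neighbouring axes are parallel, 110 mm apart. Which roll lies here is not known: its radius is 34, 38 or 42 mm
- place_middle (a point): point on the axis of the roll in the middle place of the rack, half-way along the roll, 62 mm above the worktop; x along the roll's axis, y across it, z up. Neighbouring axes are parallel, 110 mm apart. Which roll lies here is not known: its radius is 34, 38 or 42 mm
- place_right (a point): point on the axis of the roll in the right (-y) place of the rack, half-way along the roll, 62 mm above the worktop; x along the roll's axis, y across it, z up. Neighbouring axes are parallel, 110 mm apart. Which roll lies here is not known: its radius is 34, 38 or 42 mm
- rack: fixed rack 148 x 350 x 70 mm, origin under its centre, axes as the places. Holds three fixed smooth steel mill rolls 110 mm long, radii 34, 38, 42 mm, one each, in unknown order. On its own roll a leaf's arc centre comes to rest on the roll's axis; on a roll 4 or 8 mm smaller it stops about 4 or 8 mm below the axis and rocks; on a larger roll it bridges on its tips, 5 mm or more above the axis.
- block: fixed white plastic block 216 x 100 x 28 mm that holds the leaves, origin under its centre; three parallel slots along its y, 70 mm apart along its x, each 13 mm wide, 84 mm long and 18 mm deep (slot floor 10 mm above the worktop), block top 28 mm above the worktop
- seed_cup: screw-lid cup of dark pulses, 62 mm across, 73 mm tall, right of the rack; a bystander to leave alone (origin under its centre)
- flour_cup: screw-lid cup of flour, 62 mm across, 73 mm tall, behind the rack; a bystander to leave alone (origin under its centre)
- bean_cup: screw-lid cup of pale pulses, 62 mm across, 74 mm tall, behind the rack; a bystander to leave alone (origin under its centre)
- bottle: small reagent bottle with a blue cap, 56 mm across, 101 mm tall, behind the block; a bystander to leave alone (origin under its centre)
- timer: white bench timer, 66 x 66 x 19 mm, behind the rack; a bystander to leave alone (origin under its centre)
- forceps: steel forceps 128 mm long, 9 mm high, lying behind the rack; a bystander to leave alone (origin under its centre)
- notebook: open lab notebook 210 x 153 x 16 mm, flat, right of the rack; a bystander to leave alone (origin under its centre)
- marker: marker pen 122 mm long, lying on the notebook; a bystander to leave alone (origin under its centre)
- dispenser: tall white bottle with a pump, 107 x 64 mm, 290 mm tall, fixed, behind the rack's right end; beside it stands an open cardboard shelf about 300 mm tall: keep the arm clear of both
Mind the look-alikes: they are no part of the job. Leave any purple look-alike of the part that bears gauge_38_centre alone.

How it is judged:
At the end, for the whole second after the job is handed in: Each of the three leaves stands on a roll of its own radius: its arc centre within 2 mm of the roll's axis in height and sideways and within 30 mm of the roll's middle, upright within 0.12 rad and its plate square to the roll's axis within 0.12 rad, all released and staying so (((y of gauge_34_arc in the frame of place_left between -0.002 and 0.002 m and z of gauge_34_arc in the frame of place_left between -0.002 and 0.002 m and x of gauge_34_arc in the frame of place_left between -0.03 and 0.03 m and angle between the x axis of gauge_34_arc and the x axis of place_left, either way round below 0.12 rad and angle between gauge_34_arc's own z axis and vertical below 0.12 rad) or (y of gauge_34_arc in the frame of place_middle between -0.002 and 0.002 m and z of gauge_34_arc in the frame of place_middle between -0.002 and 0.002 m and x of gauge_34_arc in the frame of place_middle between -0.03 and 0.03 m and angle between the x axis of gauge_34_arc and the x axis of place_middle, either way round below 0.12 rad and angle between gauge_34_arc's own z axis and vertical below 0.12 rad) or (y of gauge_34_arc in the frame of place_right between -0.002 and 0.002 m and z of gauge_34_arc in the frame of place_right between -0.002 and 0.002 m and x of gauge_34_arc in the frame of place_right between -0.03 and 0.03 m and angle between the x axis of gauge_34_arc and the x axis of place_right, either way round below 0.12 rad and angle between gauge_34_arc's own z axis and vertical below 0.12 rad)) and ((y of gauge_38_arc in the frame of place_left between -0.002 and 0.002 m and z of gauge_38_arc in the frame of place_left between -0.002 and 0.002 m and x of gauge_38_arc in the frame of place_left between -0.03 and 0.03 m and angle between the x axis of gauge_38_arc and the x axis of place_left, either way round below 0.12 rad and angle between gauge_38_arc's own z axis and vertical below 0.12 rad) or (y of gauge_38_arc in the frame of place_middle between -0.002 and 0.002 m and z of gauge_38_arc in the frame of place_middle between -0.002 and 0.002 m and x of gauge_38_arc in the frame of place_middle between -0.03 and 0.03 m and angle between the x axis of gauge_38_arc and the x axis of place_middle, either way round below 0.12 rad and angle between gauge_38_arc's own z axis and vertical below 0.12 rad) or (y of gauge_38_arc in the frame of place_right between -0.002 and 0.002 m and z of gauge_38_arc in the frame of place_right between -0.002 and 0.002 m and x of gauge_38_arc in the frame of place_right between -0.03 and 0.03 m and angle between the x axis of gauge_38_arc and the x axis of place_right, either way round below 0.12 rad and angle between gauge_38_arc's own z axis and vertical below 0.12 rad)) and ((y of gauge_42_arc in the frame of place_left between -0.002 and 0.002 m and z of gauge_42_arc in the frame of place_left between -0.002 and 0.002 m and x of gauge_42_arc in the frame of place_left between -0.03 and 0.03 m and angle between the x axis of gauge_42_arc and the x axis of place_left, either way round below 0.12 rad and angle between gauge_42_arc's own z axis and vertical below 0.12 rad) or (y of gauge_42_arc in the frame of place_middle between -0.002 and 0.002 m and z of gauge_42_arc in the frame of place_middle between -0.002 and 0.002 m and x of gauge_42_arc in the frame of place_middle between -0.03 and 0.03 m and angle between the x axis of gauge_42_arc and the x axis of place_middle, either way round below 0.12 rad and angle between gauge_42_arc's own z axis and vertical below 0.12 rad) or (y of gauge_42_arc in the frame of place_right between -0.002 and 0.002 m and z of gauge_42_arc in the frame of place_right between -0.002 and 0.002 m and x of gauge_42_arc in the frame of place_right between -0.03 and 0.03 m and angle between the x axis of gauge_42_arc and the x axis of place_right, either way round below 0.12 rad and angle between gauge_42_arc's own z axis and vertical below 0.12 rad))); the robot touches nothing.
It fails at once if one of the bystanders listed is pushed more than 30 mm (distance of any of seed_cup, flour_cup, bean_cup, bottle, timer, forceps, notebook, marker from where it was at the start of the episode above 0.03 m).
It also fails if it takes over 72 s, if anything falls off the work surface, if the arm or the gripper's body presses on something with over 40 N, if the wrist force passes 120 N, or if a joint passes its speed limit or range.

ROBOT

A 7-joint arm with a two-finger parallel gripper is mounted at the origin on a cart in front of the work surface, level with it; the furniture and walls round the work are solid. World frame = base frame: x ahead of the robot, y to its left, z up, the work surface at z = 0. Lengths are in m, angles in rad, forces in N, time in s.
With the tool pointing down it reaches from about 0.425 to 0.975 m from the base axis. Payload 16.7 kg.
Tool frame: the origin (TCP) lies at the very end of the fingers, on their centre line; the grasp point (between the pads) lies 19 mm behind it; y points along the fingers, x is the direction in which the jaws open and shut, and the axes are right-handed (so a half turn about y gives the same grasp; the last joint's range is limited). The gripper opens to 85 mm and grips with 20 to 120 N. Pads are 22 mm wide; open, the fingers measure 114 mm over their backs; the gripper's body (76 mm by 85 mm) begins 54 mm behind the grasp point. The pads swing forward as they close: fully open they stand 13 mm farther back than shut.
Start: joints at [1.119, 0.426, 0.074, 1.606, -0.034, 1.111, -0.067], TCP at [0.201, -0.644, 0.231] pointing down, gripper open.
Joint ranges: [-2.85, 2.85], [-0.5, 2.14], [-1.23, 1.37], [0.21, 2.46], [-1.02, 4.16], [0.16, 2.05], [-2.73, 2.73]. Speed limits (rad/s): [1.89, 1.89, 2.39, 2.39, 3.01, 3.01, 3.01].

INTERFACE

Orientations are given as a unit quaternion [w, x, y, z].
In Python, from rig import env, read_camera, get_calibration gives the robot as it stands.
- The arm moves only by the tool play_rows, never from a script. Its argument "steps" is a list of rows, each a list of 2 entries, a list of its own where there are three numbers: the shift along the tool's x, y, z in cm, then the turn about the tool's y in rad. In form: [[[tx, ty, tz], yaw], ...]. A call has exactly 8 rows; each row is the pose to reach, as a shift and turn from the pose commanded when the call began, along the tool's axes at that moment; what a row does not reach only later rows make up. A row lasts 1/8 s, in which the tool goes at most 62.5 mm and 10.7 degrees, less where a joint would pass 70% of its speed; a pose out of reach is approached as far as the arm can. A call with a gripper value outside its range is refused whole. "claw" is the finger opening in cm, from 0 to 8.54, set as the call begins (left out, the last holds). The fingers move at their own pace and stop on an object; "newtons" is the grip in N (left out, the last holds). Time passes only in rows, so rows that repeat a pose let the fingers close, or fill a call up. It gives the time, the measured TCP pose, the force and the opening at its end, in the units of the state.
- env.get_obs(): the state, without advancing time (a new reading comes with each control period).
- read_camera(name): name is "scene" or "side" or "wrist"; returns the picture (420x560x3 uint8, red, green, blue); there is no depth.
- get_calibration(name): a dict with "fx", "fy", "cx", "cy" (pixels), "k1" (the pictures are not rectified: a ray, as slopes to the right and down, at radius r is drawn at 1 + k1 r^2 times it, then the intrinsics apply), "T" (4x4, takes a point from camera to world coordinates); the wrist camera has in their place "mount" (4x4, takes a point from camera to tool coordinates, whose origin is the TCP and whose axes are the tool frame's). Camera axes: x right, y up, looking along -z (the intrinsics and any distortion apply to the point x, -y, -z); pixel columns grow to the right and rows downward; lengths in m; the calibration is good to about 2 mm. A picture is of the moment at which its call begins: read the wrist's pose just before it. get_calibration takes no time and is no camera call.
- env.hand_in(): hands the job in, once; it reports no verdict.
The state is a dict: "t": time; "joint_pos": joint angles; "joint_velocities": joint speeds; "joint_torque": joint torques, N m; "tcp_pos": TCP position; "eef_rot": TCP orientation; "force": force on the tool from outside, world axes, zero at the start; "wrist_torque": the same for the moment, N m; "gripper_width": finger opening in m.
Only numpy, scipy, OpenCV 4.12 (cv2) and the standard library are available. Lean on these libraries where they do the work, as an engineer would, in place of code of your own. Each camera call takes 0.05 s, during which the arm holds its last target.

## Working session

There is one attempt and no reset: what is moved stays moved. The work goes in short steps, Python scripts to look and compute and a tool call to move; the robot and the scene stay as the last step left them, time stands still between calls to the robot, and variables do not carry over. Pictures are saved under pics/ and viewed, and the job is handed in when it is done.

Besides the shell and the picture viewer there is one more tool, called as name(argument=value, ...) on one line, values as JSON. play_rows: Moves the arm, as the interface text tells. Its arguments: {"type":"object","properties":{"steps":{"type":"array"},"claw":{"type":"number"},"newtons":{"type":"number"}},"required":["steps"]}

```bash
mkdir -p pics; ls; python3 - <<'E'
from rig import env, read_camera, get_calibration
import cv2,numpy as np
o=env.get_obs()
for k,v in o.items(): print(k,np.round(v,4))
for n in ["scene","side","wrist"]:
    c=get_calibration(n); print(n,{k:np.round(v,4).tolist() for k,v in c.items()})
    cv2.imwrite(f"pics/a_{n}.png",read_camera(n)[:,:,::-1])
E
```

```text
pics
t 0.0
joint_pos [ 1.1185  0.4267  0.0739  1.6066 -0.0342  1.1108 -0.0671]
joint_velocities [ 0.0005  0.0002  0.0007 -0.0019  0.0013  0.     -0.0002]
joint_torque [-2.00000e-04 -9.49837e+01  3.76100e+00 -4.63528e+01  1.95000e-02
  1.01000e-02  0.00000e+00]
tcp_pos [ 0.2011 -0.6439  0.2306]
eef_rot [ 0.5699 -0.5694  0.4193 -0.4185]
force [-0.1027 -0.5589  0.3127]
wrist_torque [-0.0034  0.0116  0.0373]
gripper_width 0.0851
scene {'fx': 395.7785, 'fy': 395.7785, 'cx': 278.3375, 'cy': 205.8567, 'k1': -0.0866, 'T': [[-0.6816, 0.5518, -0.4806, -0.0067], [-0.7315, -0.5289, 0.4303, 0.5222], [-0.0167, 0.6448, 0.7641, 0.9918], [0.0, 0.0, 0.0, 1.0]]}
side {'fx': 408.7255, 'fy': 408.7255, 'cx': 276.4023, 'cy': 206.9766, 'k1': -0.0425, 'T': [[-0.5003, -0.761, 0.4129, 1.0311], [0.8658, -0.4363, 0.2451, 0.3165], [-0.0064, 0.4801, 0.8772, 1.0706], [0.0, 0.0, 0.0, 1.0]]}
wrist {'fx': 377.3822, 'fy': 377.3822, 'cx': 278.9777, 'cy': 214.7829, 'k1': -0.0459, 'mount': [[1.0, -0.0008, 0.0008, 0.0006], [0.001, 0.3252, -0.9456, -0.1423], [0.0005, 0.9457, 0.3252, 0.0841], [0.0, 0.0, 0.0, 1.0]]}
```

View pics/a_scene.png

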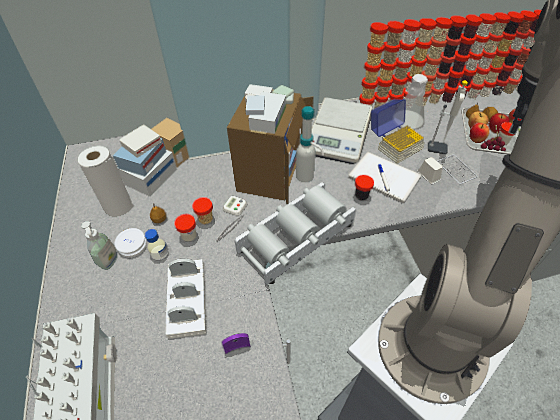

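View pics/a_side.png

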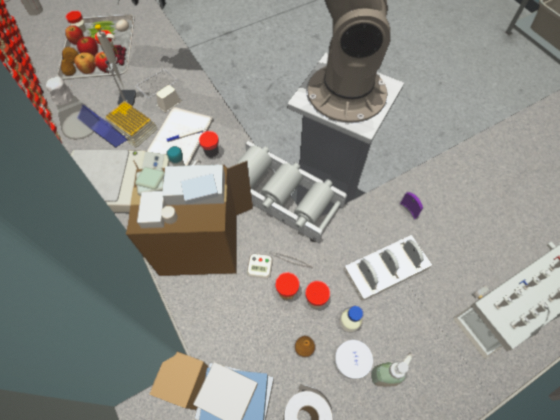

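View pics/a_wrist.png

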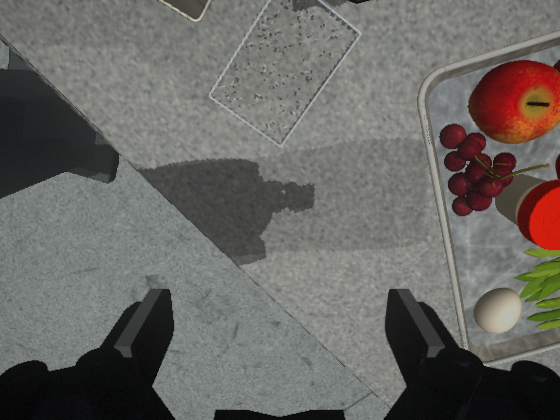

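```bash
cat > h.py <<'E'
from rig import env, read_camera, get_calibration
import cv2,numpy as np
from scipy.spatial.transform import Rotation as R
np.set_printoptions(suppress=True,precision=4)
def toolT():
    o=env.get_obs(); T=np.eye(4); q=o["eef_rot"]; T[:3,:3]=R.from_quat([q[1],q[2],q[3],q[0]]).as_matrix(); T[:3,3]=o["tcp_pos"]; return T
class Cam:
    def __init__(s,n,T=None):
        c=get_calibration(n); s.K=np.array([[c["fx"],0,c["cx"]],[0,c["fy"],c["cy"]],[0,0,1.]]); s.d=np.array([c["k1"],0,0,0.])
        M=np.array(c["T"]) if "T" in c else (toolT() if T is None else T)@np.array(c["mount"])
        s.M=M@np.diag([1,-1,-1,1.])   # cv convention
    def rays(s,uv):
        p=cv2.undistortPoints(np.array(uv,float).reshape(-1,1,2),s.K,s.d).reshape(-1,2)
        D=np.c_[p,np.ones(len(p))]@s.M[:3,:3].T
        return s.M[:3,3],D/np.linalg.norm(D,axis=1)[:,None]
    def plane(s,uv,z):
        o,D=s.rays(uv); return o+D*((z-o[2])/D[:,2])[:,None]
    def proj(s,P):
        Q=(np.array(P,float).reshape(-1,3)-s.M[:3,3])@s.M[:3,:3]
        return cv2.projectPoints(Q,np.zeros(3),np.zeros(3),s.K,s.d)[0].reshape(-1,2)
def crop(im,box,f,name):
    x0,y0,x1,y1=box; cv2.imwrite(name,cv2.resize(im[y0:y1,x0:x1,::-1],None,fx=f,fy=f,interpolation=cv2.INTER_CUBIC))
def tri(c1,u1,c2,u2):
    o1,d1=c1.rays([u1]);o2,d2=c2.rays([u2]);A=np.c_[d1[0],-d2[0]];t=np.linalg.lstsq(A,o2-o1,rcond=None)[0]
    a=o1+t[0]*d1[0];b=o2+t[1]*d2[0];return (a+b)/2,np.linalg.norm(a-b)
E
python3 - <<'E'
from h import *
S=cv2.imread("pics/a_scene.png")[:,:,::-1];D=cv2.imread("pics/a_side.png")[:,:,::-1]
crop(S,(150,245,260,355),5,"pics/b1.png");crop(S,(230,180,360,290),6,"pics/b2.png")
crop(D,(335,185,435,305),5,"pics/b3.png");crop(D,(235,135,355,245),6,"pics/b4.png")
E
```

```text
(no output)
```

View pics/b1.png

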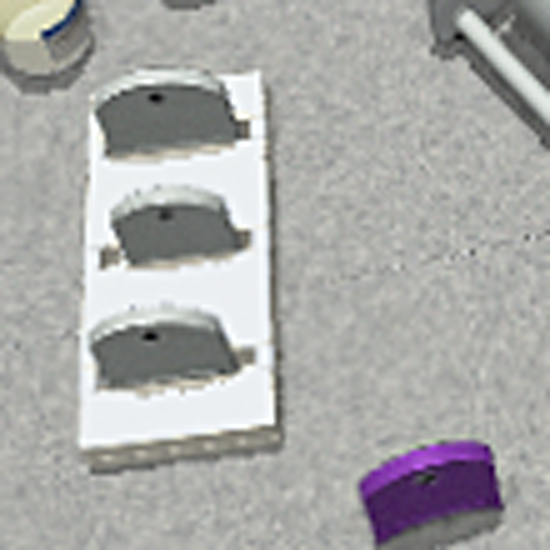

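View pics/b2.png

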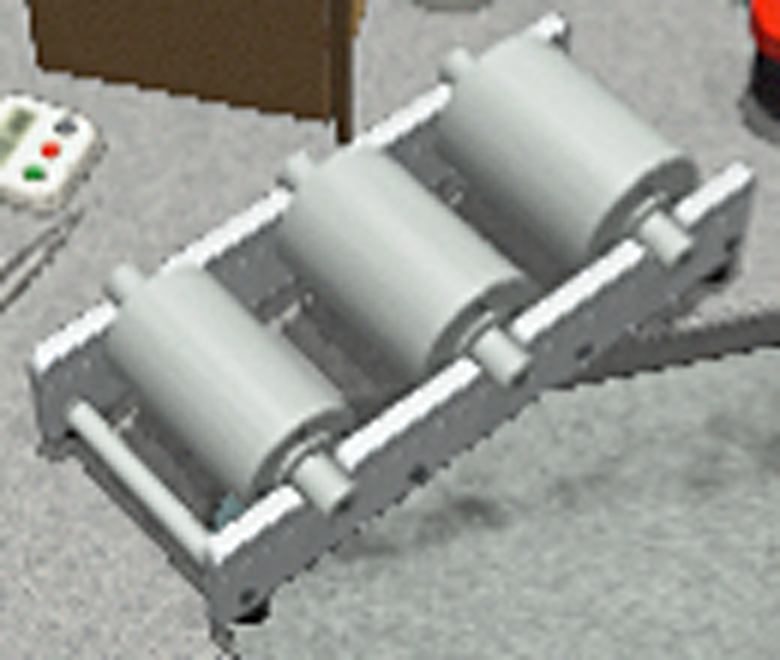

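View pics/b3.png

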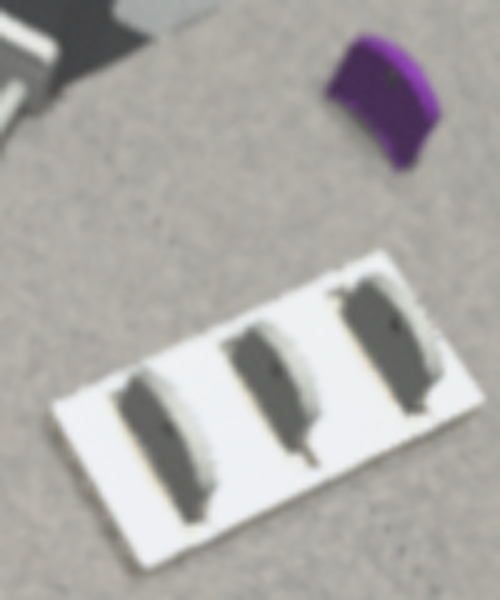

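View pics/b4.png

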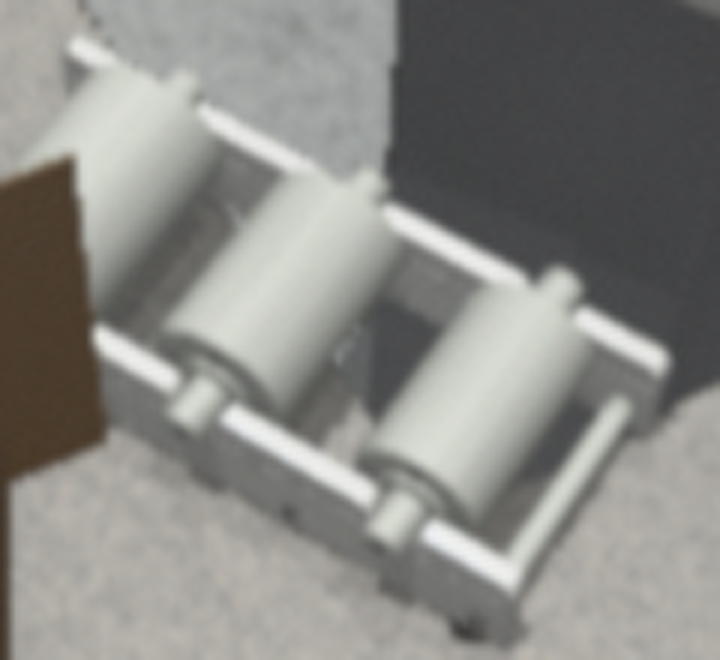

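```bash
python3 - <<'E'
from h import *
s=Cam("scene");d=Cam("side")
f=lambda L,k,o:np.array(L,float)/k+np.array(o)
bs=f([(93,85),(262,72),(275,425),(82,445)],5,(150,245));bd=f([(380,252),(485,398),(148,570),(52,405)],5,(335,185))
P=s.plane(bs,.028);Q=d.plane(bd,.028);print(P,P.mean(0));print(Q,Q.mean(0))
rs=f([(212,550),(748,172),(38,360),(558,22)],6,(230,180));print(s.plane(rs,.07))
rd=f([(665,360),(78,42),(510,583),(98,332)],6,(235,135));print(d.plane(rd,.07))
# leaves: top of head at about z=.01+.077..; holes
print("pins near", s.plane(f([(345,490),(515,365),(682,240)],6,(230,180)),.062+.008)); print("pins far",s.plane(f([(125,275),(297,165),(457,62)],6,(230,180)),.07))
print("base cam",s.M[:3,3],d.M[:3,3])
E
```

```text
[[0.6635 0.3525 0.028 ]
 [0.6032 0.2754 0.028 ]
 [0.4257 0.3972 0.028 ]
 [0.4843 0.4768 0.028 ]] [0.5442 0.3755 0.028 ]
[[0.4311 0.3986 0.028 ]
 [0.4847 0.4802 0.028 ]
 [0.6621 0.36   0.028 ]
 [0.6048 0.2775 0.028 ]] [0.5457 0.3791 0.028 ]
[[ 0.4283  0.1857  0.07  ]
 [ 0.405  -0.1561  0.07  ]
 [ 0.5628  0.1765  0.07  ]
 [ 0.5422 -0.1631  0.07  ]]
[[ 0.4286  0.1884  0.07  ]
 [ 0.4069 -0.1521  0.07  ]
 [ 0.5686  0.1778  0.07  ]
 [ 0.5487 -0.0523  0.07  ]]
pins near [[ 0.4101  0.1209  0.07  ]
 [ 0.4046  0.0149  0.07  ]
 [ 0.3994 -0.099   0.07  ]]
pins far [[ 0.5728  0.1136  0.07  ]
 [ 0.5658  0.0051  0.07  ]
 [ 0.5592 -0.1037  0.07  ]]
base cam [-0.0067  0.5222  0.9918] [1.0311 0.3165 1.0706]
```

```bash
python3 - <<'E'
from h import *
print(toolT())
s=Cam("scene");d=Cam("side")
print("disp",s.plane([(306,178),(296,178)],0), "shelf", s.plane([(234,192),(290,195),(300,180)],0))
print("bottle",s.plane([(152,245)],.1),"cups",s.plane([(185,222),(203,206),(364,184)],.073))
E
```

```text
[[ 0.2981 -0.0004  0.9545  0.2012]
 [-0.9545  0.0009  0.2981 -0.644 ]
 [-0.001  -1.     -0.0001  0.2308]
 [ 0.      0.      0.      1.    ]]
disp [[ 0.6433 -0.1924  0.    ]
 [ 0.6674 -0.1673  0.    ]] shelf [[ 0.7662  0.0304  0.    ]
 [ 0.6249 -0.097   0.    ]
 [ 0.6509 -0.1705  0.    ]]
bottle [[0.6923 0.3688 0.1   ]] cups [[ 0.717   0.2475  0.073 ]
 [ 0.7303  0.1717  0.073 ]
 [ 0.449  -0.2543  0.073 ]]
```

play_rows(steps=[[[-4.6,-1,4.4],-0.15],[[-9.2,-2,8.8],-0.3],[[-13.8,-3,13.2],-0.45],[[-18.4,-4,17.6],-0.6],[[-23,-5,22],-0.75],[[-27.6,-5,26],-0.9],[[-32.2,-5,30],-1.05],[[-36.8,-5,33.6],-1.2]], claw=8.5, newtons=40)

```text
t: 1.15
tcp_pos: [0.4118, -0.1931, 0.2815]
eef_rot: [-0.707, 0.707, -0.022, 0.022]
force: [1.8, -0.8, 0.1]
gripper_width: 0.0852
```

play_rows(steps=[[[1.2,0,4.6],0],[[2.6,0,9.2],0],[[4,0,13.8],0],[[5.2,0,18.4],0],[[6,0,22],0],[[6,0,22],0],[[6,0,22],0],[[6,0,22],0]])

```text
t: 2.15
tcp_pos: [0.486, 0.0192, 0.2813]
eef_rot: [-0.707, 0.707, -0.025, 0.025]
force: [0.3, 1.0, -1.0]
gripper_width: 0.0849
```

```bash
python3 - <<'E'
from h import *
T=toolT();np.save("T1.npy",T);print(T); im=read_camera("wrist");cv2.imwrite("pics/w1.png",im[:,:,::-1])
E
```

```text
[[ 0.9976 -0.0002  0.0696  0.486 ]
 [-0.0696 -0.0003  0.9976  0.0192]
 [-0.0002 -1.     -0.0003  0.2813]
 [ 0.      0.      0.      1.    ]]
```

View pics/w1.png

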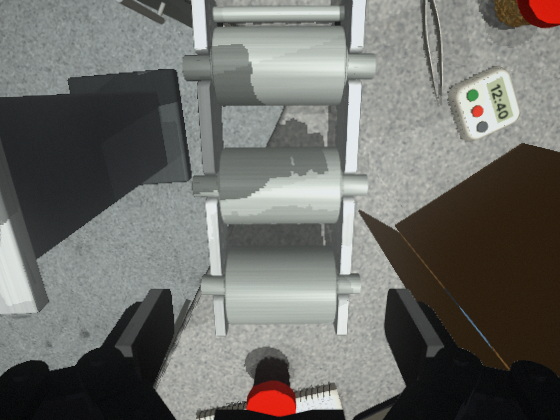

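```bash
python3 - <<'E'
from h import *
im=cv2.imread("pics/w1.png")
crop(im[:,:,::-1],(180,0,390,345),1.7,"pics/w1c.png")
g=cv2.GaussianBlur(cv2.cvtColor(im,cv2.COLOR_BGR2GRAY),(9,1),2).astype(float)
for c in (260,280,300,320):
    p=g[:,c]; d=np.diff(p); k=np.where(np.abs(d)>12)[0]; k=k[k<345]
    print(c,[(int(i),int(d[i])) for i in k])
E
```

```text
260 [(4, -16), (6, 25), (7, 16), (10, 13), (11, 16), (14, -25), (15, -15), (17, -13), (18, -16), (19, -20), (20, -27), (21, -19), (23, 29), (25, -17), (100, -20), (104, 26), (105, 49), (146, -31), (147, -25), (187, 46), (188, 15), (190, 26), (222, -18), (223, -25), (324, 15)]
280 [(4, -16), (6, 25), (7, 15), (10, 18), (14, -31), (17, -14), (18, -17), (19, -21), (20, -27), (22, 36), (104, 14), (105, 36), (123, -16), (124, -20), (176, 43), (177, 13), (187, 13), (205, -16), (222, -26), (223, -23)]
300 [(4, -13), (6, 24), (10, 20), (13, -13), (14, -30), (16, -13), (18, -18), (19, -23), (20, -27), (22, 34), (23, 19), (24, -13), (25, -14), (104, 19), (105, 31), (120, -17), (121, -34), (122, -14), (175, 36), (206, -15), (222, -16), (223, -28)]
320 [(6, 22), (10, 19), (13, -14), (14, -29), (17, -15), (18, -18), (19, -24), (20, -27), (22, 21), (23, 44), (24, -16), (25, -25), (26, 13), (104, 14), (105, 30), (113, 15), (131, -17), (132, -20), (173, 40), (174, 21), (208, -13), (223, -17), (300, -14)]
```

View pics/w1c.png

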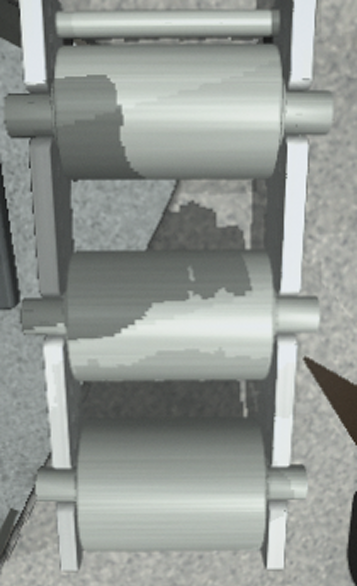

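```bash
cat > rolls.py <<'E'
from h import *
def meas(c,u,e,ax):  # tangent rows e at col u, axis dir ax ; z axis .062
    o,D=c.rays([(u,e[0]),(u,e[1])])
    p=np.cross([0,0,1],ax)  # across
    a=[np.arctan2(d@p,-d[2]) for d in D]
    m=(a[0]+a[1])/2;h=abs(a[0]-a[1])/2;H=o[2]-.062
    return o@p+H*np.tan(m), H/np.cos(m)*np.sin(h)
E
python3 - <<'E'
from rolls import *
c=Cam("wrist",np.load("T1.npy"))
for t in (-.05,-.06,-.07):
  ax=np.array([np.cos(t),np.sin(t),0])
  for e in ((24.3,105.5),(146.8,223.3),(246,324.8)):
    print(t,[np.round(meas(c,u,e,ax)[0],4) for u in (280,)],np.round(meas(c,280,e,ax)[1],4))
# pin centrelines: rows near/far pins, at z=.062 approx
for L in ([(190,67.5),(368,66)],[(200,186),(360,184.5)],[(208,285),(352,284)]):
  P=c.plane(L,.065);print(P,np.arctan2(P[1,1]-P[0,1],P[1,0]-P[0,0]))
for L,r in (([(212,90),(345.5,90)],.036),([(219.5,185),(340.5,185)],.038),([(225.5,285),(336.5,285)],.038)):
  P=c.plane(L,.062);print("ends",P,P.mean(0),np.linalg.norm(P[1]-P[0]))
E
```

```text
-0.05 [np.float64(0.1439)] 0.0342
-0.05 [np.float64(0.0336)] 0.0375
-0.05 [np.float64(-0.0773)] 0.0419
-0.06 [np.float64(0.1488)] 0.0342
-0.06 [np.float64(0.0385)] 0.0375
-0.06 [np.float64(-0.0724)] 0.0419
-0.07 [np.float64(0.1537)] 0.0342
-0.07 [np.float64(0.0433)] 0.0375
-0.07 [np.float64(-0.0676)] 0.0419
[[0.4139 0.124  0.065 ]
 [0.5725 0.1143 0.065 ]] -0.06121846407655557
[[0.4083 0.0148 0.065 ]
 [0.5649 0.0056 0.065 ]] -0.05922496122607005
[[ 0.4018 -0.0948  0.065 ]
 [ 0.5565 -0.1042  0.065 ]] -0.06080982198822426
ends [[0.4307 0.1034 0.062 ]
 [0.5526 0.0949 0.062 ]] [0.4916 0.0991 0.062 ] 0.12215767416833491
ends [[0.4271 0.0138 0.062 ]
 [0.5463 0.0055 0.062 ]] [0.4867 0.0097 0.062 ] 0.1194913237612459
ends [[ 0.4201 -0.0976  0.062 ]
 [ 0.5402 -0.1059  0.062 ]] [ 0.4801 -0.1018  0.062 ] 0.1204162825118647
```

play_rows(steps=[[[0.7,0,5.5],0.08],[[1.4,0,11],0.16],[[2.1,0,16.5],0.24],[[2.8,0,22],0.32],[[3.5,0,27.5],0.4],[[4,0,33],0.48],[[4.3,0,37.5],0.53],[[4.3,0,37.5],0.53]])

```text
t: 3.2
tcp_pos: [0.5537, 0.3946, 0.2806]
eef_rot: [0.676, -0.676, 0.208, -0.207]
force: [-0.6, -1.0, -0.7]
gripper_width: 0.0846
```

```bash
python3 - <<'E'
from h import *
T=toolT();print(T,env.get_obs()["joint_velocities"]); im=read_camera("wrist");T=toolT();np.save("T2.npy",T);print(T)
im=read_camera("wrist");cv2.imwrite("pics/w2.png",im[:,:,::-1])
E
```

```text
[[ 0.828  -0.0016  0.5608  0.5537]
 [-0.5608  0.0011  0.828   0.3946]
 [-0.0019 -1.      0.      0.2806]
 [ 0.      0.      0.      1.    ]] [ 0.0528 -0.0356  0.0229  0.042  -0.0029 -0.0013  0.0533]
[[ 0.8273 -0.0011  0.5618  0.5543]
 [-0.5618 -0.      0.8273  0.3924]
 [-0.0009 -1.     -0.0006  0.2807]
 [ 0.      0.      0.      1.    ]]
```

View pics/w2.png

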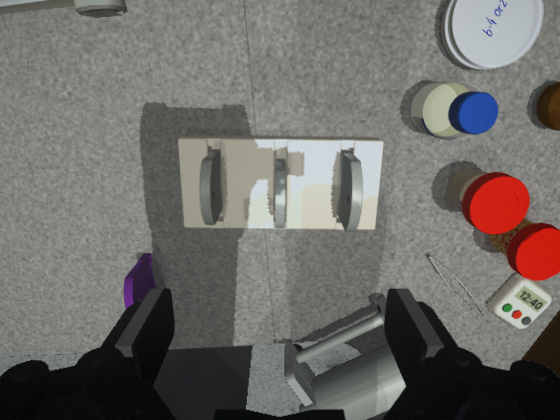

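```bash
python3 - <<'E'
from h import *
im=cv2.imread("pics/w2.png")
crop(im[:,:,::-1],(170,125,395,240),3.5,"pics/w2c.png")
E
```

```text
(no output)
```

View pics/w2c.png

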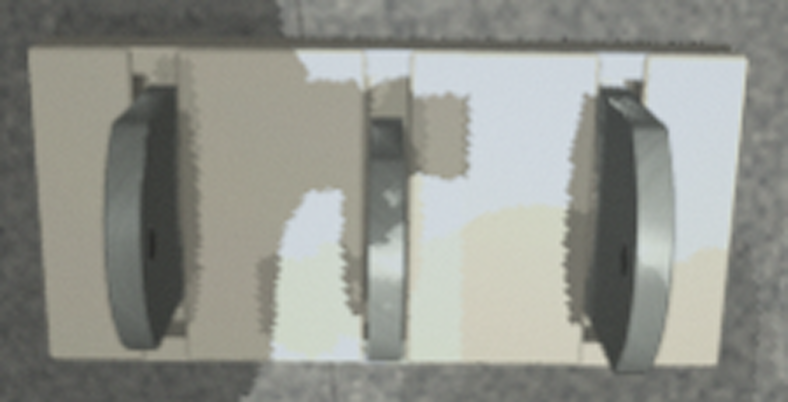

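```bash
python3 - <<'E'
from h import *
im=cv2.imread("pics/w2.png")
cv2.imwrite("pics/w2d.png",np.hstack([cv2.resize(im[135:240,x:x+45],None,fx=5.5,fy=5.5,interpolation=cv2.INTER_CUBIC) for x in (190,258,330)]))
T=np.load("T2.npy");c=Cam("wrist",T)
f=lambda L:np.array(L,float)/3.5+np.array((170,125))
B=c.plane(f([(30,47),(747,57),(718,365),(50,358)]),.028);print("block",B,B.mean(0))
print(np.arctan2(*(B[1]-B[0])[1::-1]),np.arctan2(*(B[2]-B[3])[1::-1]))
L=lambda P:(P-T[:3,3])@T[:3,:3]
print("block tool",L(B)*100)
for n,u,a,s,b in (("mid",386,118,150,360),("left",150,88,118,348),("right",630,88,120,372)):
  y0=L(c.plane(f([(u,a)]),.028))[0,2]
  for z in (.05,.055,.06,.065,.07): 
    q=L(c.plane(f([(u,s),(u,b)]),z))[:,2]; print(n,z,y0,q, y0-q[1])
E
```

```text
block [[0.4859 0.4774 0.028 ]
 [0.6608 0.3553 0.028 ]
 [0.605  0.2744 0.028 ]
 [0.4288 0.3967 0.028 ]] [0.5451 0.3759 0.028 ]
-0.6095133887757195 -0.6065065312119019
block tool [[-10.4101  25.2729   3.2019]
 [ 10.915   25.2541   2.925 ]
 [ 10.8505  25.2605  -6.8957]
 [-10.5975  25.2794  -6.6817]]
mid 0.05 0.010638964671917862 [ 0.0055 -0.0589] 0.06955087122063983
mid 0.055 0.010638964671917862 [ 0.0065 -0.057 ] 0.0676390743814618
mid 0.06 0.010638964671917862 [ 0.0076 -0.0551] 0.06572727754228379
mid 0.065 0.010638964671917862 [ 0.0086 -0.0532] 0.06381548070310573
mid 0.07 0.010638964671917862 [ 0.0097 -0.0513] 0.06190368386392772
left 0.05 0.019719401088295566 [ 0.0147 -0.0551] 0.0748655041672442
left 0.055 0.019719401088295566 [ 0.0157 -0.0533] 0.07300419975759881
left 0.06 0.019719401088295566 [ 0.0166 -0.0514] 0.07114289534795341
left 0.065 0.019719401088295566 [ 0.0175 -0.0496] 0.06928159093830802
left 0.07 0.019719401088295566 [ 0.0184 -0.0477] 0.06742028652866262
right 0.05 0.01985218064524315 [ 0.0143 -0.0627] 0.08259429837768462
right 0.055 0.01985218064524315 [ 0.0152 -0.0608] 0.08063114552116761
right 0.06 0.01985218064524315 [ 0.0161 -0.0588] 0.07866799266465051
right 0.065 0.01985218064524315 [ 0.0171 -0.0569] 0.07670483980813345
right 0.07 0.01985218064524315 [ 0.018  -0.0549] 0.07474168695161638
```

View pics/w2d.png

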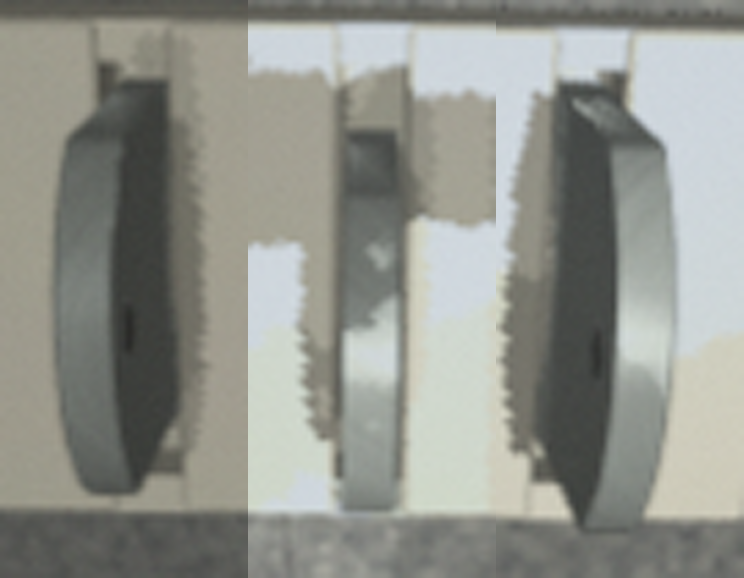

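```bash
python3 - <<'E'
from h import *
T=np.load("T2.npy");c=Cam("wrist",T)
L=lambda P:(P-T[:3,3])@T[:3,:3]
for n,x0,pu,pl,w,hole,top in (("left38",190,(120,142),(137,492),.066,(129,330),[(54,330),(113,330)]),("mid34",258,(398-248,195),(398-248,510),.060,None,[(340-248,360),(400-248,360)]),("right42",330,(612-496,150),(586-496,528),.072,(597-496,355),[(617-496,340),(676-496,340)])):
  g=lambda p:np.array(p,float)/5.5+np.array((x0,135))
  for z in (.055,.06,.065,.07,.075):
    q=L(c.plane([g(pu),g(pl)],z)); print(n,z,"w",round(q[0,2]-q[1,2],4),"c",round(q[:,2].mean(),4),"x",q[:,0])
  for z in (.06,.065,.07,.075):
    if hole: print("hole",z,L(c.plane([g(hole)],z))[0])
  for z in (.084,.087,.09): print("top",z,L(c.plane(np.array([g(t) for t in top]),z)))
E
```

```text
left38 0.055 w 0.0669 c -0.0199 x [-0.0658 -0.0663]
left38 0.06 w 0.066 c -0.0185 x [-0.0649 -0.0654]
left38 0.065 w 0.0651 c -0.0171 x [-0.064  -0.0645]
left38 0.07 w 0.0641 c -0.0157 x [-0.0631 -0.0636]
left38 0.075 w 0.0632 c -0.0142 x [-0.0622 -0.0627]
hole 0.06 [-0.0652  0.2207 -0.02  ]
hole 0.065 [-0.0643  0.2157 -0.0186]
hole 0.07 [-0.0634  0.2107 -0.0171]
hole 0.075 [-0.0624  0.2057 -0.0157]
top 0.084 [[-0.0736  0.1967 -0.0131]
 [-0.0635  0.1967 -0.0131]]
top 0.087 [[-0.073   0.1937 -0.0123]
 [-0.063   0.1937 -0.0123]]
top 0.09 [[-0.0723  0.1907 -0.0114]
 [-0.0624  0.1907 -0.0114]]
mid34 0.055 w 0.0608 c -0.0265 x [0.0066 0.007 ]
mid34 0.06 w 0.0599 c -0.025 x [0.0065 0.0069]
mid34 0.065 w 0.0591 c -0.0235 x [0.0065 0.0068]
mid34 0.07 w 0.0583 c -0.022 x [0.0064 0.0067]
mid34 0.075 w 0.0575 c -0.0205 x [0.0063 0.0066]
top 0.084 [[-0.0036  0.1967 -0.0184]
 [ 0.0067  0.1967 -0.0184]]
top 0.087 [[-0.0035  0.1937 -0.0175]
 [ 0.0066  0.1937 -0.0175]]
top 0.09 [[-0.0035  0.1907 -0.0166]
 [ 0.0066  0.1907 -0.0166]]
right42 0.055 w 0.0727 c -0.0241 x [0.0715 0.071 ]
right42 0.06 w 0.0717 c -0.0226 x [0.0705 0.0701]
right42 0.065 w 0.0707 c -0.0212 x [0.0695 0.0691]
right42 0.07 w 0.0697 c -0.0197 x [0.0686 0.0681]
right42 0.075 w 0.0688 c -0.0182 x [0.0676 0.0672]
hole 0.06 [ 0.0701  0.2206 -0.0246]
hole 0.065 [ 0.0691  0.2156 -0.0231]
hole 0.07 [ 0.0682  0.2106 -0.0216]
hole 0.075 [ 0.0672  0.2056 -0.0201]
top 0.084 [[ 0.0687  0.1966 -0.0148]
 [ 0.0788  0.1966 -0.0148]]
top 0.087 [[ 0.0681  0.1936 -0.0139]
 [ 0.0781  0.1936 -0.0139]]
top 0.09 [[ 0.0675  0.1906 -0.013 ]
 [ 0.0774  0.1906 -0.013 ]]
```

play_rows(steps=[[[0.1,3,-1],0.01],[[0.1,7,-2],0.011],[[0.1,11,-2.5],0.011],[[0.1,14.5,-2.5],0.011],[[0.1,16.5,-2.5],0.011],[[0.1,17,-2.5],0.011],[[0.1,17,-2.5],0.011],[[0.1,17,-2.5],0.011]], claw=4)

```text
t: 4.3
tcp_pos: [0.5419, 0.3708, 0.1127]
eef_rot: [0.675, -0.674, 0.212, -0.212]
force: [0.6, 0.4, 0.3]
gripper_width: 0.0402
```

```bash
python3 - <<'E'
from h import *
T2=np.load("T2.npy");T=toolT()
for n,v in (("38",(-.0676,0,-.018)),("34",(.0015,0,-.025)),("42",(.072,0,-.0225))):
    P=T2[:3,:3]@v+T2[:3,3]; print(n,P[:2], "tool now",(P-T[:3,3])@T[:3,:3]*100)
print(T,np.arctan2(T[1,0],T[0,0]))
im=read_camera("wrist");cv2.imwrite("pics/w3.png",im[:,:,::-1])
E
```

```text
38 [0.4883 0.4155] tool now [ -6.9484 -16.8091   0.6245]
34 [0.5415 0.3709] tool now [ -0.0302 -16.7998   0.0114]
42 [0.6012 0.3334] tool now [  7.0161 -16.7881   0.35  ]
[[ 0.8202  0.0015  0.5721  0.5419]
 [-0.5721  0.001   0.8202  0.3708]
 [ 0.0007 -1.      0.0017  0.1127]
 [ 0.      0.      0.      1.    ]] -0.6090998896613955
```

View pics/w3.png

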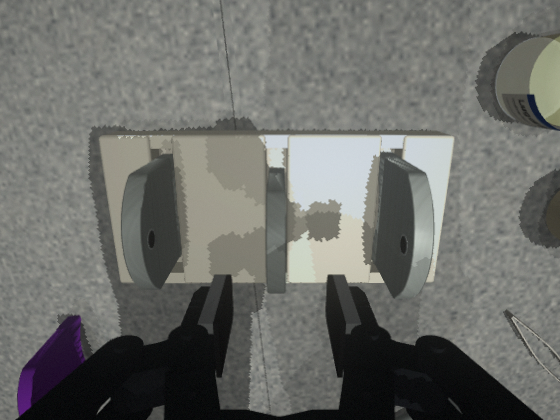

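play_rows(steps=[[[0,3,0],0],[[0,5.5,0],0],[[0,6.5,0],0],[[0,6.7,0],0],[[0,6.7,0],0],[[0,6.7,0],0],[[0,6.7,0],0],[[0,6.7,0],0]])

```text
t: 5.35
tcp_pos: [0.5415, 0.3704, 0.0446]
eef_rot: [0.675, -0.674, 0.212, -0.212]
force: [0.1, 0.5, -0.0]
gripper_width: 0.0401
```

play_rows(steps=[[[0,0,0],0],[[0,0,0],0],[[0,0,0],0],[[0,0,0],0],[[0,0,0],0],[[0,0,0],0],[[0,0,0],0],[[0,0,0],0]], claw=0, newtons=50)

```text
t: 6.35
tcp_pos: [0.5414, 0.3704, 0.0444]
eef_rot: [0.675, -0.675, 0.212, -0.212]
force: [-0.3, 0.4, 1.0]
gripper_width: 0.0095
```

```bash
python3 - <<'E'
from h import *
T=toolT();print(T);o=env.get_obs();print(o["t"],o["force"],o["gripper_width"])
S=read_camera("scene");crop(S,(130,220,280,350),5,"pics/s4.png")
E
```

```text
[[ 0.8202  0.      0.5721  0.5414]
 [-0.5721  0.0001  0.8202  0.3704]
 [-0.0001 -1.      0.0001  0.0444]
 [ 0.      0.      0.      1.    ]]
6.35 [-0.282   0.4034  1.0191] 0.009493564813869069
```

View pics/s4.png

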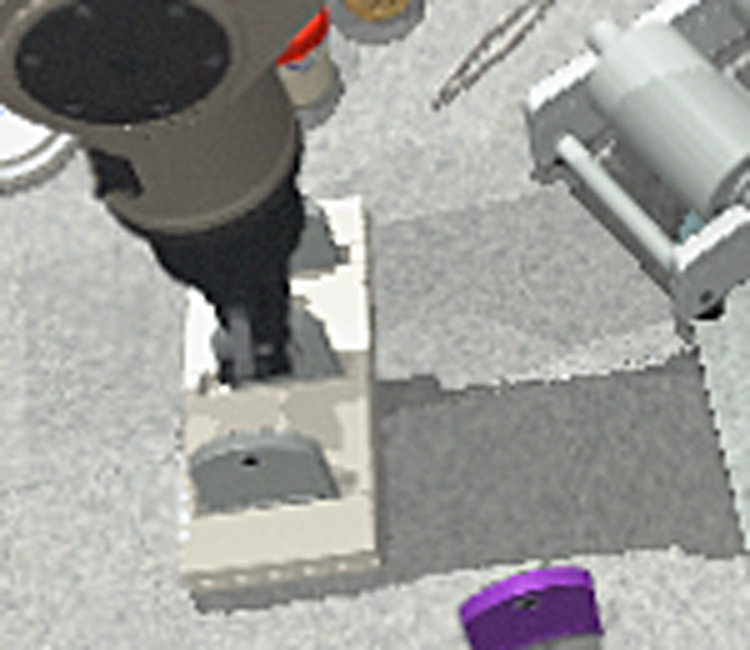

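play_rows(steps=[[[0,-4,0],0],[[0,-9,0],0],[[1.2,-13,-3],-0.06],[[3.5,-14,-8],-0.18],[[5.8,-14,-13],-0.3],[[8.1,-14,-18],-0.42],[[9.8,-14,-22],-0.52],[[10.4,-14,-23.4],-0.549]])

```text
t: 7.4
tcp_pos: [0.4923, 0.1158, 0.1842]
eef_rot: [-0.706, 0.707, -0.022, 0.022]
force: [0.7, 0.4, -1.1]
gripper_width: 0.0093
```

```bash
python3 - <<'E'
from h import *
read_camera("wrist");im=read_camera("wrist");T=toolT();np.save("T5.npy",T);print(T,np.arctan2(T[1,0],T[0,0]),env.get_obs()["force"]);cv2.imwrite("pics/w5.png",im[:,:,::-1])
print((np.array([.493,.1189,0])-T[:3,3])@T[:3,:3]*100)
E
```

```text
[[ 0.9981 -0.0002  0.0624  0.4925]
 [-0.0624 -0.0011  0.998   0.1167]
 [-0.0001 -1.     -0.0012  0.1842]
 [ 0.      0.      0.      1.    ]] -0.06245142010684703 [-1.1488 -0.1322 -1.8463]
[ 0.0339 18.4247  0.2484]
```

View pics/w5.png

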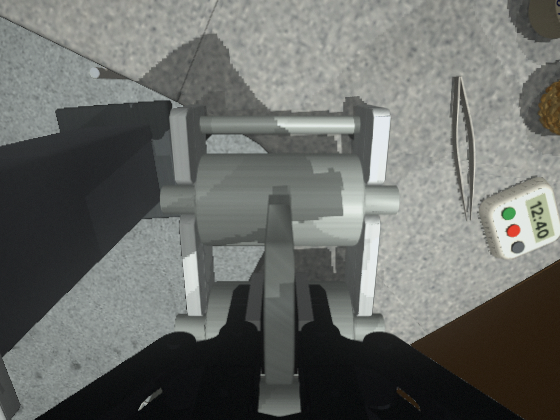

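```bash
cat > leaf.py <<'E'
from rolls import *
def show(tag):
    im=cv2.imread(f"pics/{tag}.png")
    cv2.imwrite(f"pics/{tag}c.png",cv2.resize(im[140:420,180:400],None,fx=2.1,fy=2.1,interpolation=cv2.INTER_CUBIC))
    g=cv2.GaussianBlur(cv2.cvtColor(im,cv2.COLOR_BGR2GRAY),(9,1),2).astype(float)
    for c in (225,245,315,330,345):
        d=np.diff(g[:,c]); k=np.where(np.abs(d)>10)[0]; k=k[(k>130)&(k<270)]; print(c,[(int(i),int(d[i])) for i in k])
E
python3 - <<'E'
from leaf import *
show("w5")
E
```

```text
225 [(132, -23), (133, 32), (134, 41), (152, -34), (153, -32), (245, 49), (246, 12)]
245 [(132, -16), (133, -13), (134, 11), (135, 27), (136, 28), (137, 15), (152, -39), (153, -32), (241, 40), (244, -26), (245, 42), (246, 11)]
315 [(131, -16), (132, -16), (133, -20), (134, -11), (172, -19), (173, -15), (219, 53), (220, 13), (247, -38), (248, -18)]
330 [(131, -16), (132, -15), (135, -26), (167, -11), (215, 45), (216, 28), (245, 12), (248, -11), (250, -13), (265, -15)]
345 [(131, -15), (132, -28), (133, -33), (237, -12), (238, -12), (244, -14), (245, -27)]
```

View pics/w5c.png

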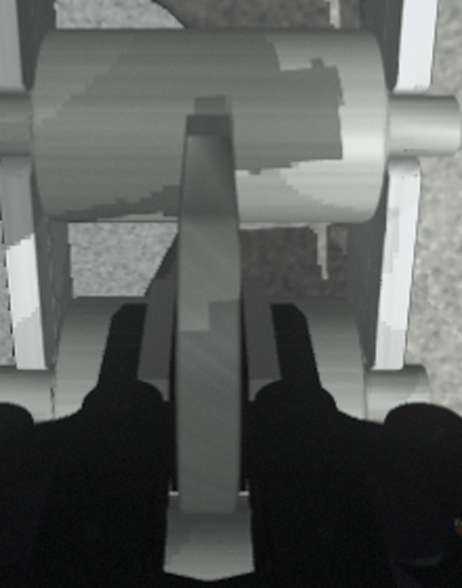

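```bash
python3 - <<'E'
from leaf import *
T=np.load("T5.npy");c=Cam("wrist",T)
L=lambda P:(P-T[:3,3])@T[:3,:3]
a=L(c.plane([(279,194.8)],T[2,3]-.0344))[0]; print("foot front z",a)
for h in (.045,.05,.055):
  print(h,L(c.plane([(279,242),(279,374.5)],T[2,3]-.0344+h))[:,2])
t=-.0605;ax=np.array([np.cos(t),np.sin(t),0]);p=np.cross([0,0,1],ax)
for u in (225,245,345): print(u,meas(c,u,(153,245.5),ax))
print("leaf TCP s",T[:3,3]@p)
# expected
print(np.array([.493,.1189,0])@p)
E
```

```text
foot front z [0.0005 0.0344 0.0331]
0.045 [ 0.0273 -0.0354]
0.05 [ 0.0295 -0.0309]
0.055 [ 0.0316 -0.0264]
225 (np.float64(0.1506817653286578), np.float64(0.0335874408500367))
245 (np.float64(0.15065825036519284), np.float64(0.03356728472738655))
345 (np.float64(0.1505852681108413), np.float64(0.033593401057636245))
leaf TCP s 0.1462200776892882
0.14849077242442993
```

play_rows(steps=[[[0,2,0.1],0],[[0,4,0.1],0],[[0,5.2,0.1],0],[[0,5.7,0.1],0],[[0,5.7,0.1],0],[[0,5.7,0.1],0],[[0,5.7,0.1],0],[[0,5.7,0.1],0]])

```text
t: 8.5
tcp_pos: [0.493, 0.1199, 0.1276]
eef_rot: [0.707, -0.707, 0.021, -0.022]
force: [0.5, -0.2, -1.7]
gripper_width: 0.0095
```

```bash
cat > st.py <<'E'
from h import *
import sys
T=toolT();o=env.get_obs();t=-.0605;ax=np.array([np.cos(t),np.sin(t),0]);p=np.cross([0,0,1],ax)
print("t",o["t"],"a",T[:3,3]@ax,"s",T[:3,3]@p,"z",T[2,3],"yaw",np.arctan2(T[1,0],T[0,0]),"tilt",T[2,0],T[2,2])
F=np.array(o["force"]);M=np.array(o["wrist_torque"]);print("F a,s,z",F@ax,F@p,F[2],"M a,s",M@ax,M@p,M[2],"w",o["gripper_width"])
if len(sys.argv)>1:
    S=read_camera("scene");crop(S,(210,160,370,290),5,f"pics/{sys.argv[1]}s.png")
    S=read_camera("side");crop(S,(225,125,355,245),6,f"pics/{sys.argv[1]}d.png")
E
python3 st.py p1
```

```text
t 8.5 a 0.4848962393128934 s 0.14946307519571433 z 0.12764362263650064 yaw -0.06024945883410426 tilt 0.0005827970370354159 7.578725907952943e-05
F a,s,z 0.5327866181765707 -0.18672691932830612 -1.6542935884620174 M a,s 0.007835936303337262 0.038994572647648815 0.024095296333048587 w 0.009500620296270003
```

View pics/p1d.png

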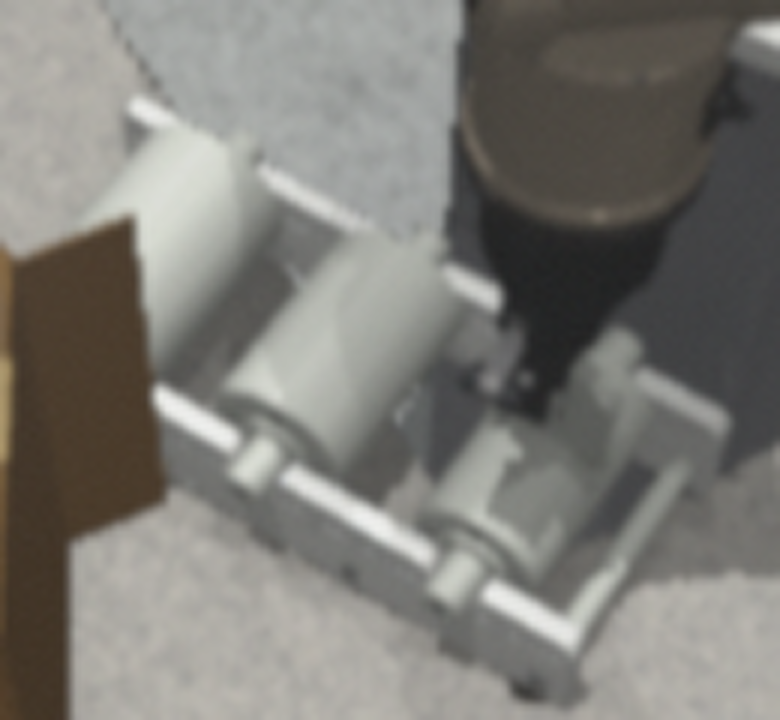

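View pics/p1s.png

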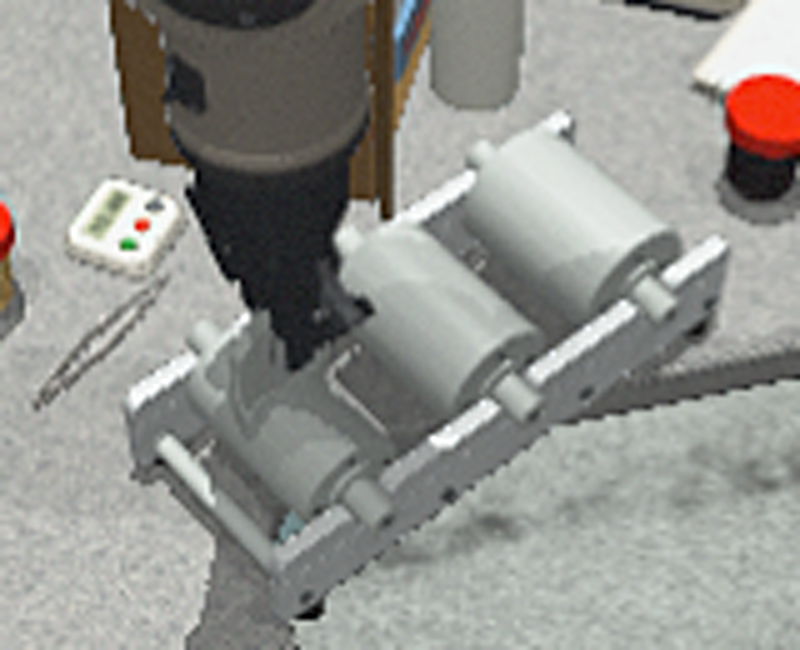

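play_rows(steps=[[[0,0.2,0],0],[[0,0.4,0],0],[[0,0.55,0],0],[[0,0.65,0],0],[[0,0.75,0],0],[[0,0.75,0],0],[[0,0.75,0],0],[[0,0.75,0],0]])

```text
t: 9.6
tcp_pos: [0.4934, 0.1197, 0.1205]
eef_rot: [-0.707, 0.707, -0.021, 0.022]
force: [-2.1, -1.9, 13.6]
gripper_width: 0.0095
```

```bash
python3 st.py
```

```text
t 9.6 a 0.4852445028551224 s 0.14934158826482846 z 0.12054431264746099 yaw -0.06033733143416615 tilt 0.0010779253331373202 -0.00047642577870760094
F a,s,z -2.0212044821704573 -2.0064380951707834 13.628279432175065 M a,s -1.102170975289213 0.5579283309716782 -0.04157156428192339 w 0.009529371216310081
```

play_rows(steps=[[[0,-0.1,0],0],[[0,-0.1,-0.05],0],[[0,-0.1,-0.1],0],[[0,-0.1,-0.15],0],[[0,0,-0.15],0],[[0,0,-0.15],0],[[0,0,-0.15],0],[[0,0,-0.15],0]])

```text
t: 10.6
tcp_pos: [0.4927, 0.1183, 0.1198]
eef_rot: [-0.707, 0.707, -0.021, 0.021]
force: [-0.6, -2.7, -0.1]
gripper_width: 0.0093
```

```bash
python3 st.py
```

```text
t 10.6 a 0.48466189438971596 s 0.14790254432523842 z 0.11980310346494233 yaw -0.060103668473208874 tilt -0.00011723138007784656 -9.778785159031411e-05
F a,s,z -0.45701082581553565 -2.7653865545981104 -0.14601283162603085 M a,s -0.44680585882679946 0.12068584134520649 -0.03314339364503703 w 0.009286738355361356
```

play_rows(steps=[[[0,0,-0.04],0],[[0,0,-0.08],0],[[0,0.05,-0.08],0],[[0,0.1,-0.08],0],[[0,0.1,-0.08],0],[[0,0.1,-0.08],0],[[0,0.1,-0.08],0],[[0,0.1,-0.08],0]])

```text
t: 11.6
tcp_pos: [0.4928, 0.1176, 0.1189]
eef_rot: [-0.707, 0.707, -0.021, 0.021]
force: [-0.7, -2.1, 5.2]
gripper_width: 0.0096
```

```bash
python3 st.py
```

```text
t 11.6 a 0.4848123050675642 s 0.147154414588238 z 0.11892941564251241 yaw -0.0601116079377776 tilt 0.00019477332411359238 -1.0730385059387615e-06
F a,s,z -0.5370290655176284 -2.094435839088601 5.191217546380996 M a,s -0.5994755617383761 0.006849025593536519 -0.05906931410951303 w 0.009572012596751988
```

play_rows(steps=[[[0,0,-0.04],0],[[0,0,-0.06],0],[[0,0.03,-0.06],0],[[0,0.05,-0.06],0],[[0,0.05,-0.06],0],[[0,0.05,-0.06],0],[[0,0.05,-0.06],0],[[0,0.05,-0.06],0]])

```text
t: 12.6
tcp_pos: [0.4927, 0.117, 0.1184]
eef_rot: [-0.707, 0.707, -0.021, 0.021]
force: [-0.8, -1.7, 4.5]
gripper_width: 0.0095
```

```bash
python3 st.py
```

```text
t 12.6 a 0.48472519396340374 s 0.14658492258714792 z 0.11839004800012408 yaw -0.06008785175320556 tilt 1.802094828714726e-05 -7.517990013305997e-06
F a,s,z -0.7027672387483312 -1.7526827505559743 4.53253928045412 M a,s -0.5263700602443473 0.2605614881730868 0.03806538757671172 w 0.009474388409836778
```

play_rows(steps=[[[0,0,-0.03],0],[[0,0,-0.05],0],[[0,0.03,-0.05],0],[[0,0.06,-0.05],0],[[0,0.06,-0.05],0],[[0,0.06,-0.05],0],[[0,0.06,-0.05],0],[[0,0.06,-0.05],0]])

```text
t: 13.6
tcp_pos: [0.4927, 0.1166, 0.118]
eef_rot: [-0.707, 0.707, -0.021, 0.021]
force: [-2.3, -1.0, 9.7]
gripper_width: 0.0095
```

```bash
python3 st.py
```

```text
t 13.6 a 0.4847237290084653 s 0.14620122727734786 z 0.11800522986175824 yaw -0.06000038909685841 tilt 0.00014058016287895117 -4.841174696523787e-05
F a,s,z -2.2258592845964023 -1.1730610898835998 9.717824423278554 M a,s -0.4696321641342714 0.6105303787544323 -0.042599856648337715 w 0.00949044129077579
```

play_rows(steps=[[[0,-0.04,-0.01],0],[[0,-0.04,-0.01],0],[[0,-0.04,-0.01],0],[[0,-0.04,-0.01],0],[[0,-0.04,-0.01],0],[[0,-0.04,-0.01],0],[[0,-2,0],0],[[0,-6,0],0]], claw=3.5)

```text
t: 14.6
tcp_pos: [0.4919, 0.1166, 0.1785]
eef_rot: [0.707, -0.707, 0.022, -0.02]
force: [0.1, 0.1, 0.2]
gripper_width: 0.0349
```

```bash
python3 - <<'E'
from h import *
im=read_camera("wrist");im=read_camera("wrist");T=toolT();np.save("T6.npy",T);print(T,env.get_obs()["gripper_width"]);cv2.imwrite("pics/w6.png",im[:,:,::-1])
E
python3 st.py p6
```

```text
[[ 0.9982  0.0057  0.0597  0.4946]
 [-0.0597  0.001   0.9982  0.1176]
 [ 0.0056 -1.      0.0013  0.1823]
 [ 0.      0.      0.      1.    ]] 0.03517765554330505
t 14.7 a 0.4865408020010867 s 0.14726804645515051 z 0.18232470629156736 yaw -0.05976545787988549 tilt 0.005593185112230604 0.0013287641809909267
F a,s,z 0.9068584882670839 -0.16623080505752919 0.17592689016662144 M a,s -0.001900347166909846 -0.0428169764131532 -0.08144758851736451 w 0.03517765554330505
```

View pics/w6.png

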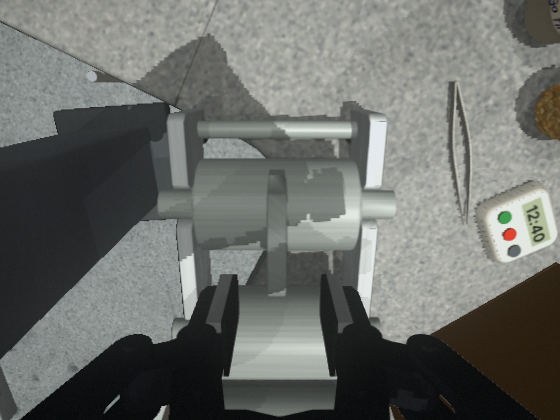

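View pics/p6s.png

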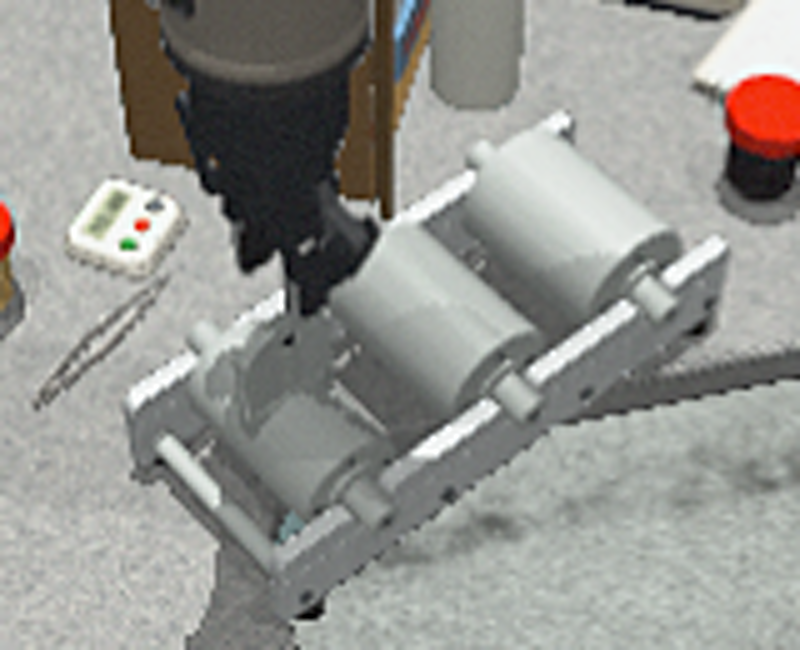

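View pics/p6d.png

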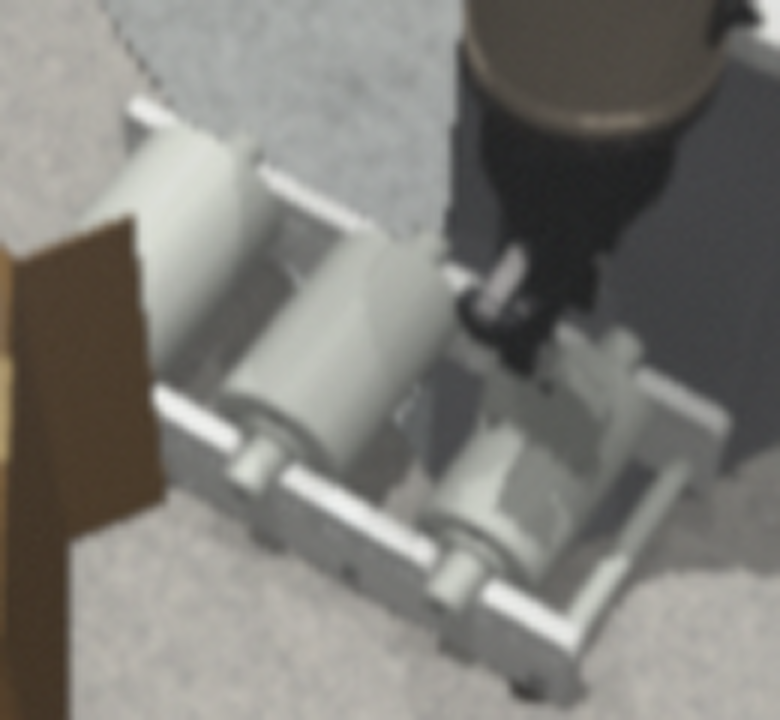

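play_rows(steps=[[[0,-1.5,3],0.05],[[-0.4,-2,8],0.15],[[-0.8,-2,13],0.25],[[-1.2,-1,18],0.35],[[-1.6,1,23],0.45],[[-2,3,28],0.54],[[-2.1,5,30],0.549],[[-2.1,6,30],0.549]], claw=4)

```text
t: 15.8
tcp_pos: [0.4881, 0.4186, 0.116]
eef_rot: [-0.674, 0.675, -0.212, 0.21]
force: [-0.2, -0.0, 0.5]
gripper_width: 0.0402
```

```bash
python3 - <<'E'
from h import *
read_camera("wrist");im=read_camera("wrist");T=toolT();np.save("T7.npy",T)
for n,P in (("38",(.490,.418)),("42",(.6029,.3359))): print(n,(np.array([*P,0])-T[:3,3])@T[:3,:3]*100)
print(T,np.arctan2(T[1,0],T[0,0]))
cv2.imwrite("pics/w7.png",im[:,:,::-1])
E
```

```text
38 [-0.0268 11.6318  0.229 ]
42 [13.93   11.625  -0.0512]
[[ 0.8204 -0.0019  0.5718  0.4891]
 [-0.5718 -0.0018  0.8204  0.4162]
 [-0.0005 -1.     -0.0026  0.1163]
 [ 0.      0.      0.      1.    ]] -0.6086697156407107
```

View pics/w7.png

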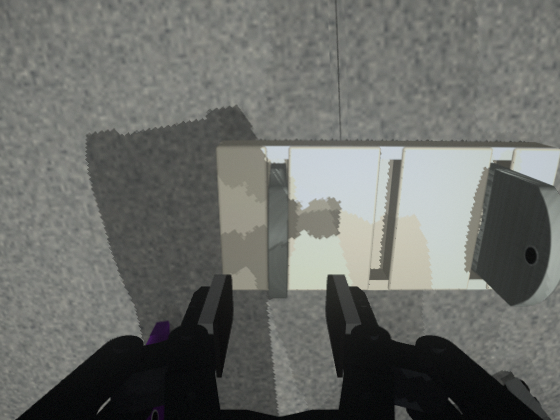

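play_rows(steps=[[[0,2,0.1],0],[[0,4.5,0.2],0],[[0,6.5,0.2],0],[[0,7.2,0.2],0],[[0,7.2,0.2],0],[[0,7.2,0.2],0],[[0,7.2,0.2],0],[[0,7.2,0.2],0]])

```text
t: 16.9
tcp_pos: [0.491, 0.419, 0.0462]
eef_rot: [0.675, -0.674, 0.212, -0.212]
force: [-0.6, -0.1, 0.4]
gripper_width: 0.0402
```

play_rows(steps=[[[0,0,0],0],[[0,0,0],0],[[0,0,0],0],[[0,0,0],0],[[0,0,0],0],[[0,0,0],0],[[0,0,0],0],[[0,0,0],0]], claw=0)

```text
t: 17.9
tcp_pos: [0.4906, 0.4191, 0.0459]
eef_rot: [0.675, -0.675, 0.212, -0.212]
force: [-5.0, 2.9, 4.3]
gripper_width: 0.0098
```

```bash
python3 - <<'E'
from h import *
T=toolT();print(T[:3,3],np.arctan2(T[1,0],T[0,0]),env.get_obs()["gripper_width"],env.get_obs()["force"])
print((np.array([.4864,.0091,0])-T[:3,3])@T[:3,:3]*100)
E
```

```text
[0.4906 0.4191 0.0459] -0.6088161628550519 0.009751639317779096 [-4.9844  2.8776  4.2581]
[ 23.1046   4.5735 -33.8766]
```

play_rows(steps=[[[0,-4,0],0],[[0,-10,0],0],[[1.4,-15,-2],-0.04],[[4.2,-18.5,-6],-0.12],[[7,-18.5,-10],-0.2],[[9.8,-18.5,-14.4],-0.28],[[12.7,-18.5,-18.6],-0.36],[[15.5,-18.5,-22.7],-0.44]])

```text
t: 18.9
tcp_pos: [0.4882, 0.1414, 0.2306]
eef_rot: [-0.704, 0.705, -0.059, 0.059]
force: [-0.0, -0.1, -1.4]
gripper_width: 0.009
```

```bash
python3 - <<'E'
from h import *
T=toolT();print(T[:3,3],np.arctan2(T[1,0],T[0,0]),env.get_obs()["gripper_width"],env.get_obs()["force"])
print((np.array([.4864,.0091,0])-T[:3,3])@T[:3,:3]*100)
E
```

```text
[0.4882 0.1414 0.2306] -0.16752429417250772 0.009015558199474312 [-0.0374 -0.0831 -1.3542]
[  2.0214  23.0753 -13.0581]
```

play_rows(steps=[[[0.8,0,-5],-0.05],[[1.6,0,-10],-0.1],[[2.1,1,-13.3],-0.109],[[2.1,3,-13.3],-0.109],[[2.1,4,-13.3],-0.109],[[2.1,4,-13.3],-0.109],[[2.1,4,-13.3],-0.109],[[2.1,4,-13.3],-0.109]])

```text
t: 19.9
tcp_pos: [0.4867, 0.0097, 0.1913]
eef_rot: [-0.707, 0.707, -0.021, 0.021]
force: [-0.0, 0.2, -1.1]
gripper_width: 0.0095
```

```bash
python3 - <<'E'
from leaf import *
T=toolT();np.save("T8.npy",T);im=read_camera("wrist");cv2.imwrite("pics/w8.png",im[:,:,::-1]);show("w8")
E
python3 st.py
```

```text
225 [(151, -48), (152, -35), (153, 15), (237, -16), (244, 24), (245, 29), (252, -29), (253, -15)]
245 [(151, -55), (152, -31), (153, 14), (242, 26), (244, 21), (252, -32), (253, -20)]
315 [(133, -18), (134, -34), (168, -21), (169, -13), (217, 74), (218, 17), (228, -13), (252, -27), (253, -26)]
330 [(134, -12), (138, -13), (167, -15), (213, 86), (214, 16), (227, -18), (252, -13), (255, 12), (261, -19)]
345 [(252, -28), (253, -22)]
t 19.95 a 0.4851990834020736 s 0.038991833574337754 z 0.19117054403811626 yaw -0.05970931412384121 tilt 0.0006645466699239273 -3.5336979155919934e-05
F a,s,z 0.1135478359112615 -0.36046914138150943 -1.1989488050156276 M a,s -0.0044782649368816955 0.01765918845458147 -0.045385497133139496 w 0.009494885907404424
```

View pics/w8c.png

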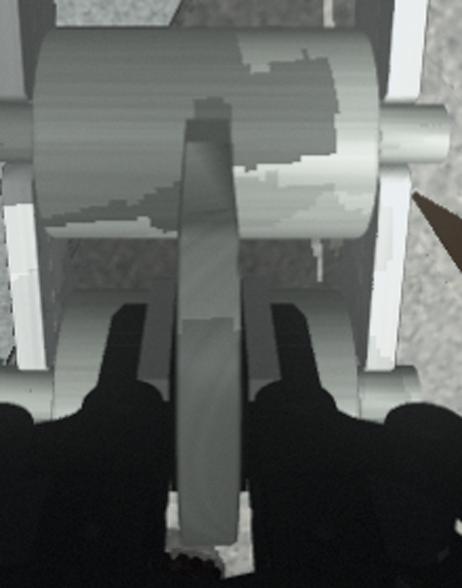

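View pics/w8.png

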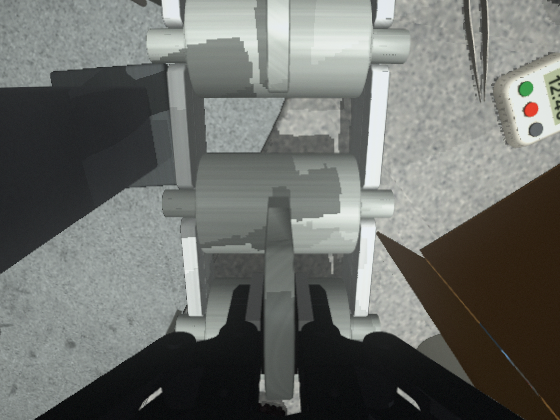

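```bash
python3 - <<'E'
from leaf import *
for tag,rf,rb,dt in (("T5",194.8,383.8,.0344),("T8",196.2,399.5,.0359)):
  T=np.load(tag+".npy");c=Cam("wrist",T)
  L=lambda P:(P-T[:3,3])@T[:3,:3]
  print(tag,"foot",L(c.plane([(279,rf)],T[2,3]-dt))[0])
  for h in (.045,.05,.055): print(h,L(c.plane([(279,rb)],T[2,3]-dt+h))[:,2])
  t=-.0605;ax=np.array([np.cos(t),np.sin(t),0]);p=np.cross([0,0,1],ax)
  for e in (((153,245.5),),((152,253),))[tag=="T8"]: print(meas(c,245,e,ax), T[:3,3]@p)
E
```

```text
T5 foot [0.0005 0.0344 0.0331]
0.045 [-0.0406]
0.05 [-0.0359]
0.055 [-0.0312]
(np.float64(0.1506571879790205), np.float64(0.033567254092539564)) 0.1462200776892882
T8 foot [0.0005 0.0359 0.0319]
0.045 [-0.051]
0.05 [-0.046]
0.055 [-0.0409]
(np.float64(0.038973484727737845), np.float64(0.03769181034853233)) 0.03909715895771229
```

play_rows(steps=[[[0,2,0.05],0],[[0,4,0.05],0],[[0,5.3,0.05],0],[[0,6,0.05],0],[[0,6.3,0.05],0],[[0,6.5,0.05],0],[[0,6.5,0.05],0],[[0,6.5,0.05],0]])

```text
t: 20.95
tcp_pos: [0.4866, 0.0099, 0.126]
eef_rot: [-0.707, 0.707, -0.021, 0.021]
force: [-0.4, 0.1, -1.6]
gripper_width: 0.0094
```

```bash
python3 st.py
```

```text
t 20.95 a 0.48514408183392355 s 0.0392843769399641 z 0.12601214036692504 yaw -0.060112035140565914 tilt 0.0004480743275477317 9.284483606153415e-06
F a,s,z -0.37724168788095186 0.1103759427352315 -1.6354042196584535 M a,s 0.035506895295226 -0.006329065653745108 -0.006161542133416565 w 0.009401360511494278
```

play_rows(steps=[[[0,0.08,0],0],[[0,0.16,0],0],[[0,0.22,0],0],[[0,0.26,0],0],[[0,0.26,0],0],[[0,0.26,0],0],[[0,0.26,0],0],[[0,0.26,0],0]])

```text
t: 21.95
tcp_pos: [0.4865, 0.0099, 0.1232]
eef_rot: [0.707, -0.707, 0.021, -0.021]
force: [0.1, -0.0, -1.0]
gripper_width: 0.009
```

```bash
python3 st.py
```

```text
t 21.95 a 0.48497658318535236 s 0.03930847723850694 z 0.12315133714603621 yaw -0.06002559396792317 tilt 3.607598966885381e-05 7.377245013734379e-05
F a,s,z 0.07761909244924112 -0.007024514761632884 -0.9957372527748833 M a,s -0.009305481777077438 0.010260895556179287 0.01349600211240476 w 0.008996202301489575
```

play_rows(steps=[[[0,0.04,0],0],[[0,0.08,0],0],[[0,0.12,0],0],[[0,0.12,0],0],[[0,0.12,0],0],[[0,0.12,0],0],[[0,0.12,0],0],[[0,0.12,0],0]])

```text
t: 22.95
tcp_pos: [0.4866, 0.01, 0.122]
eef_rot: [0.707, -0.707, 0.021, -0.021]
force: [-0.8, 1.0, 4.7]
gripper_width: 0.0095
```

```bash
python3 st.py
```

```text
t 22.95 a 0.4851116297130307 s 0.039419769806778894 z 0.1220415842912626 yaw -0.0599996616476012 tilt 0.00031011928190349813 0.00022052813512529745
F a,s,z -0.8300488062843976 0.9794002861584182 4.7071865949649805 M a,s 0.6711923043859418 0.07305856240924144 -0.03508174687383254 w 0.009473685546353632
```

play_rows(steps=[[[0,0,0.03],0],[[0,0,0.05],0],[[0,0.02,0.05],0],[[0,0.03,0.05],0],[[0,0.03,0.05],0],[[0,0.03,0.05],0],[[0,0.03,0.05],0],[[0,0.03,0.05],0]])

```text
t: 23.95
tcp_pos: [0.4866, 0.0102, 0.1219]
eef_rot: [-0.707, 0.707, -0.021, 0.021]
force: [-1.6, -0.4, 10.6]
gripper_width: 0.0097
```

```bash
python3 st.py
```

```text
t 23.95 a 0.48511869832503896 s 0.03963180358288613 z 0.12189742810763574 yaw -0.06024429057922117 tilt 0.0002774596886110231 -0.0002587488481936018
F a,s,z -1.5795839056858554 -0.5208984501533163 10.5782446794837 M a,s 0.1275896188303571 0.3901276219369013 0.040078083878282135 w 0.00971332214347364
```

play_rows(steps=[[[0,-0.05,0],0],[[0,-0.05,0],0],[[0,-0.05,0],0],[[0,-0.05,0],0],[[0,-0.05,0],0],[[0,-0.05,0],0],[[0,-3,0],0],[[0,-8,0],0]], claw=3.5)

```text
t: 24.95
tcp_pos: [0.4855, 0.0104, 0.2015]
eef_rot: [0.707, -0.707, 0.022, -0.02]
force: [0.6, -0.4, -0.0]
gripper_width: 0.0349
```

```bash
python3 st.py p9; python3 - <<'E'
from h import *
T=toolT();np.save("T9.npy",T)
im=read_camera("wrist");cv2.imwrite("pics/w9.png",im[:,:,::-1])
print((np.array([.6029,.3359,0])-T[:3,3])@T[:3,:3]*100,T)
E
```

```text
t 24.95 a 0.48400419158580393 s 0.039771236984171496 z 0.20148415882937387 yaw -0.05967761124770314 tilt -0.0031030532537707003 0.0006501197000080561
F a,s,z 0.5881787110352418 -0.37530340576155047 -0.04927619273312567 M a,s 0.023563375502472804 -0.02716691766964183 0.018859890622115003 w 0.03487568101555732
[ 9.3284 20.6506 33.1206] [[ 0.9982  0.0061  0.0599  0.4887]
 [-0.0599 -0.0004  0.9982  0.0109]
 [ 0.0061 -1.      0.      0.2059]
 [ 0.      0.      0.      1.    ]]
```

View pics/p9s.png

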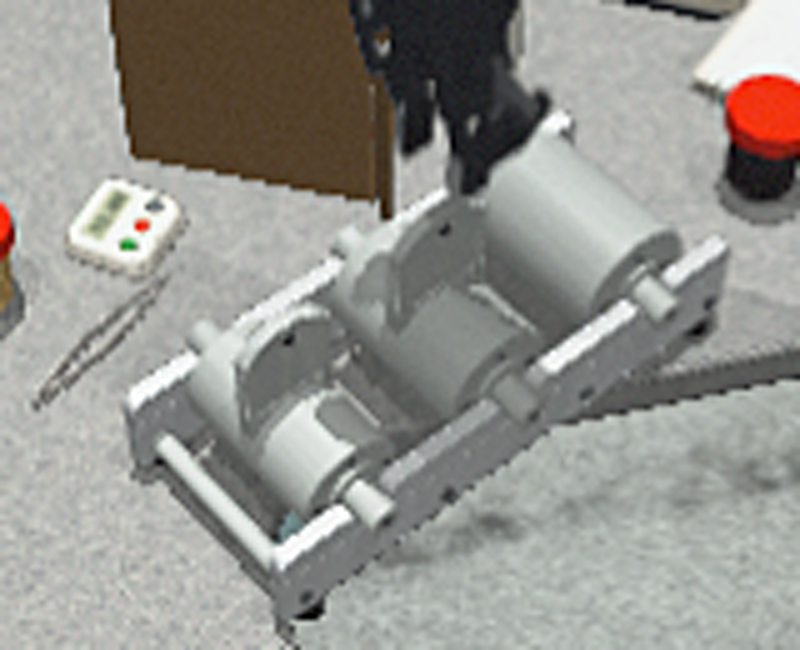

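View pics/w9.png

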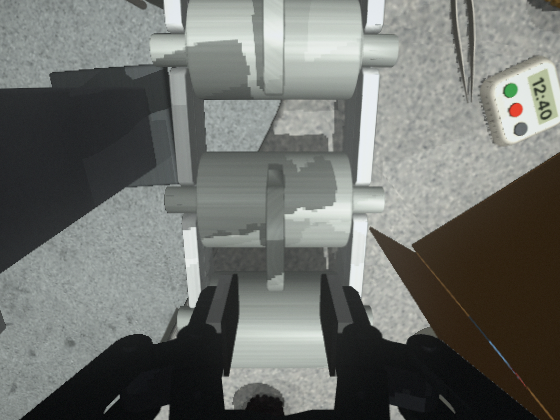

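play_rows(steps=[[[0.5,-2,2.5],0.04],[[1.7,-2.5,7.5],0.12],[[3.1,-2.5,12.5],0.2],[[4.5,-2,17.5],0.28],[[6,-1,22.5],0.36],[[7.5,1,27],0.44],[[9,4,31.5],0.52],[[9.7,7,33.2],0.549]], claw=4)

```text
t: 26.1
tcp_pos: [0.6026, 0.339, 0.1292]
eef_rot: [0.675, -0.675, 0.212, -0.211]
force: [0.5, -0.6, 0.3]
gripper_width: 0.0402
```

```bash
python3 - <<'E'
from h import *
read_camera("wrist");im=read_camera("wrist");T=toolT()
for n,P in (("42",(.6029,.3359)),): print(n,(np.array([*P,0])-T[:3,3])@T[:3,:3]*100)
print(T,np.arctan2(T[1,0],T[0,0]))
cv2.imwrite("pics/w10.png",im[:,:,::-1])
E
```

```text
42 [ 0.2709 12.6749  0.0555]
[[ 0.8214 -0.0057  0.5703  0.6011]
 [-0.5703 -0.002   0.8214  0.3372]
 [-0.0036 -1.     -0.0049  0.1268]
 [ 0.      0.      0.      1.    ]] -0.6068492109761396
```

View pics/w10.png

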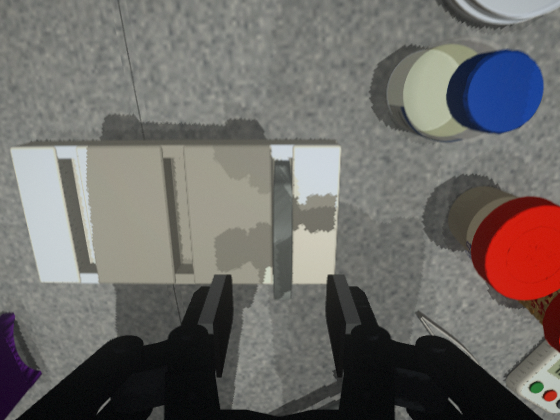

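play_rows(steps=[[[0.05,3,0],0],[[0.05,6,0],0],[[0.05,7.8,0],0],[[0.05,8.3,0],0],[[0.05,8.3,0],0],[[0.05,8.3,0],0],[[0.05,8.3,0],0],[[0.05,8.3,0],0]])

```text
t: 27.2
tcp_pos: [0.6038, 0.3358, 0.0491]
eef_rot: [0.675, -0.674, 0.212, -0.212]
force: [0.2, -0.1, -0.3]
gripper_width: 0.0404
```

play_rows(steps=[[[0,0,0],0],[[0,0,0],0],[[0,0,0],0],[[0,0,0],0],[[0,0,0],0],[[0,0,0],0],[[0,0,0],0],[[0,0,0],0]], claw=0)

```text
t: 28.2
tcp_pos: [0.6034, 0.3359, 0.0487]
eef_rot: [0.675, -0.675, 0.212, -0.212]
force: [-4.2, 2.3, 5.0]
gripper_width: 0.0097
```

```bash
python3 - <<'E'
from h import *
T=toolT();print(T[:3,3],np.arctan2(T[1,0],T[0,0]),env.get_obs()["gripper_width"],env.get_obs()["force"])
print((np.array([.4798,-.1007,0])-T[:3,3])@T[:3,:3]*100)
E
```

```text
[0.6034 0.3359 0.0487] -0.6087743467188336 0.009711088010959544 [-4.2258  2.2667  4.9878]
[ 14.8311   4.8675 -42.8871]
```

play_rows(steps=[[[0,-4,0],0],[[0,-10,0],0],[[0.7,-16,-2],-0.03],[[2.2,-20,-6.4],-0.08],[[4,-20,-11.6],-0.15],[[5.8,-20,-16.7],-0.21],[[7.4,-20,-21.4],-0.27],[[8.9,-20,-25.7],-0.33]])

```text
t: 29.2
tcp_pos: [0.5293, 0.0714, 0.2486]
eef_rot: [-0.7, 0.701, -0.098, 0.098]
force: [0.2, 0.2, -2.0]
gripper_width: 0.0093
```

```bash
python3 - <<'E'
from h import *
T=toolT();print(T[:3,3],np.arctan2(T[1,0],T[0,0]),env.get_obs()["gripper_width"],env.get_obs()["force"])
# commanded
a=-.6088;C=np.array([.6034,.3359])+.089*np.array([np.cos(a),np.sin(a)])-.257*np.array([-np.sin(a),np.cos(a)]);b=a+.33
d=np.array([.4798,-.1007])-C;print(C,d@[np.cos(b),np.sin(b)]*100,d@[-np.sin(b),np.cos(b)]*100,b)
E
```

```text
[0.5293 0.0714 0.2486] -0.27852069644176486 0.00930216595135225 [ 0.2312  0.1633 -2.0038]
[0.5294 0.0742] 0.04072072602767236 -18.178356852021327 -0.2788
```

play_rows(steps=[[[0,0,-5],-0.06],[[0,0,-10],-0.13],[[0,0,-15],-0.2],[[0,1,-18.2],-0.219],[[0,3,-18.2],-0.219],[[0,5,-18.2],-0.219],[[0,5,-18.2],-0.219],[[0,5,-18.2],-0.219]])

```text
t: 30.2
tcp_pos: [0.4799, -0.1011, 0.1993]
eef_rot: [-0.707, 0.707, -0.021, 0.021]
force: [-0.2, 0.5, -1.1]
gripper_width: 0.0096
```

```bash
python3 - <<'E'
from leaf import *
T=toolT();np.save("T11.npy",T);im=read_camera("wrist");cv2.imwrite("pics/w11.png",im[:,:,::-1]);show("w11")
E
python3 st.py
```

```text
225 [(237, -11), (242, 48), (243, 13)]
245 [(234, -12), (239, 41), (241, 11), (252, 15)]
315 [(143, -11), (167, -12), (168, -20), (214, 73), (215, 19), (227, -11)]
330 [(166, -21), (167, -12), (210, 77), (211, 19), (227, -11)]
345 [(252, -16), (254, 21)]
t 30.25 a 0.4852156540302479 s -0.07186102142023107 z 0.19944689967335766 yaw -0.05997234926505938 tilt 0.0010773500528957064 -0.0002885145773041664
F a,s,z -0.29794617278728636 0.20915486678253095 -1.1851062720237544 M a,s 0.005765174778621 -0.0009529875292249968 0.019200863269500455 w 0.009317647905831445
```

View pics/w11c.png

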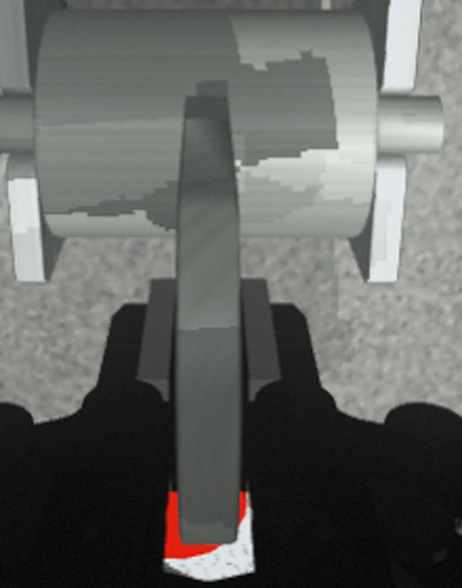

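View pics/w11.png

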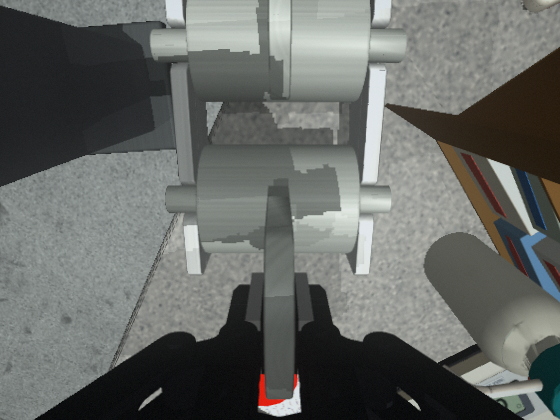

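```bash
python3 - <<'E'
from leaf import *
T=np.load("T11.npy");c=Cam("wrist",T);dt=.0387
print("foot",((c.plane([(277,186.2)],T[2,3]-dt))-T[:3,3])@T[:3,:3])
t=-.0605;ax=np.array([np.cos(t),np.sin(t),0]);p=np.cross([0,0,1],ax)
print(meas(c,245,(144.8,252.8),ax), T[:3,3]@p)
E
```

```text
foot [[-0.0005  0.0387  0.0363]]
(np.float64(-0.07160263072822026), np.float64(0.04130571227990158)) -0.07191842128280662
```

play_rows(steps=[[[0,2,0],0],[[0,4,0],0],[[0,5.5,0],0],[[0,6.3,0],0],[[0,6.8,0],0],[[0,6.8,0],0],[[0,6.8,0],0],[[0,6.8,0],0]])

```text
t: 31.25
tcp_pos: [0.4797, -0.101, 0.131]
eef_rot: [-0.707, 0.707, -0.021, 0.021]
force: [-0.6, -0.2, -1.5]
gripper_width: 0.0093
```

```bash
python3 st.py
```

```text
t 31.25 a 0.4849234095393912 s -0.0718579572385252 z 0.13097534691550067 yaw -0.060125096306592136 tilt 0.0005644644152809214 -0.00013755039118779067
F a,s,z -0.5470642128221873 -0.2434098250122996 -1.4552430751328846 M a,s -0.017339241742412855 -0.029089742520848946 0.007113406078850496 w 0.009342242245139189
```

play_rows(steps=[[[0,0.08,0],0],[[0,0.16,0],0],[[0,0.22,0],0],[[0,0.28,0],0],[[0,0.3,0],0],[[0,0.32,0],0],[[0,0.32,0],0],[[0,0.32,0],0]])

```text
t: 32.25
tcp_pos: [0.4795, -0.101, 0.1274]
eef_rot: [0.707, -0.707, 0.021, -0.021]
force: [0.3, 0.6, -1.0]
gripper_width: 0.0091
```

```bash
python3 st.py
```

```text
t 32.25 a 0.4847356436391276 s -0.07179262735176424 z 0.12744854393968616 yaw -0.06008502615501587 tilt 2.178787183916564e-05 7.134405604736216e-05
F a,s,z 0.30774288427800744 0.634446310357243 -0.9577619772845035 M a,s 0.03590129692132377 -0.05142828160526112 -0.011568344294693727 w 0.009081600288259632
```

play_rows(steps=[[[0,0.02,0],0],[[0,0.04,0],0],[[0,0.06,0],0],[[0,0.06,0],0],[[0,0.06,0],0],[[0,0.06,0],0],[[0,0.06,0],0],[[0,0.06,0],0]])

```text
t: 33.25
tcp_pos: [0.4796, -0.101, 0.1273]
eef_rot: [-0.707, 0.707, -0.021, 0.021]
force: [-3.7, 0.8, 11.0]
gripper_width: 0.0093
```

```bash
python3 st.py
```

```text
t 33.25 a 0.48482835202814656 s -0.07182413119582014 z 0.12730728689272086 yaw -0.06009942194757815 tilt 0.00020442049536471135 -0.0003441160863581483
F a,s,z -3.7067455650817958 0.5676842698006841 11.021878988455754 M a,s 0.03999084562237271 0.963339957979708 0.006024405280917676 w 0.009265463744041757
```

play_rows(steps=[[[0,-0.05,0],0],[[0,-0.05,0],0],[[0,-0.05,0],0],[[0,-0.05,0],0],[[0,-0.05,0],0],[[0,-0.05,0],0],[[0,-3,0],0],[[0,-8,0],0]], claw=3.5)

```text
t: 34.25
tcp_pos: [0.4786, -0.1007, 0.2067]
eef_rot: [0.707, -0.706, 0.022, -0.02]
force: [1.2, -0.5, 1.5]
gripper_width: 0.0351
```

play_rows(steps=[[[0,-2,0],0],[[0,-5,0],0],[[0,-7,-2],0],[[0,-7,-5],0],[[0,-7,-9],0],[[0,-7,-12],0],[[0,-7,-13],0],[[0,-7,-13],0]])

```text
t: 35.25
tcp_pos: [0.4717, -0.2306, 0.2767]
eef_rot: [0.707, -0.707, 0.021, -0.021]
force: [-0.1, 1.0, -0.2]
gripper_width: 0.0347
```

```bash
python3 st.py p12; python3 - <<'E'
from h import *
T=toolT();np.save("T12.npy",T)
im=read_camera("wrist");cv2.imwrite("pics/w12.png",im[:,:,::-1])
E
```

```text
t 35.25 a 0.48473843392155946 s -0.20165553510803885 z 0.276689942368319 yaw -0.06054339539884704 tilt -0.00018929036129598092 0.00044985922334350725
F a,s,z -0.16636951093622876 1.0023361772646529 -0.24885492153361227 M a,s 0.06780758371327512 0.017766923400583397 -0.04659256135990743 w 0.03474882953858859
```

View pics/p12s.png

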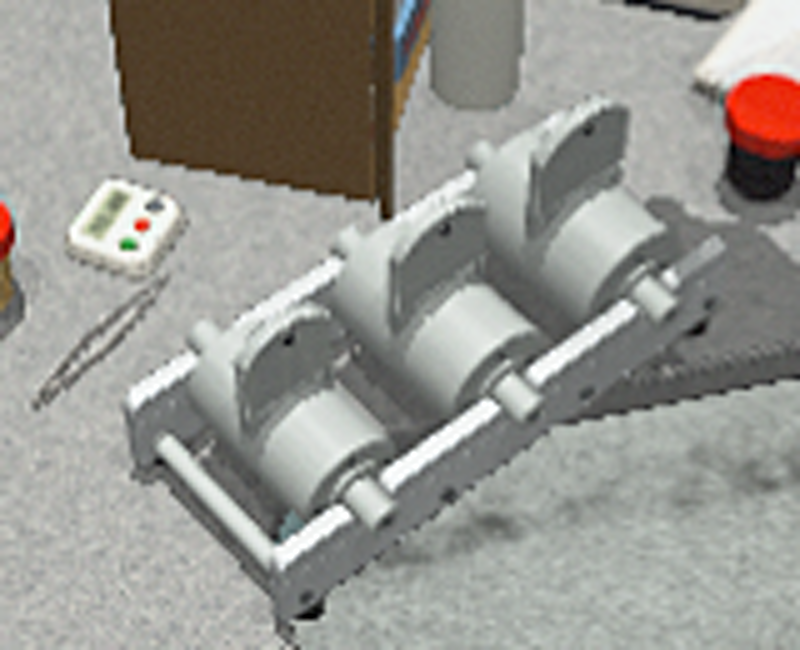

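View pics/p12d.png

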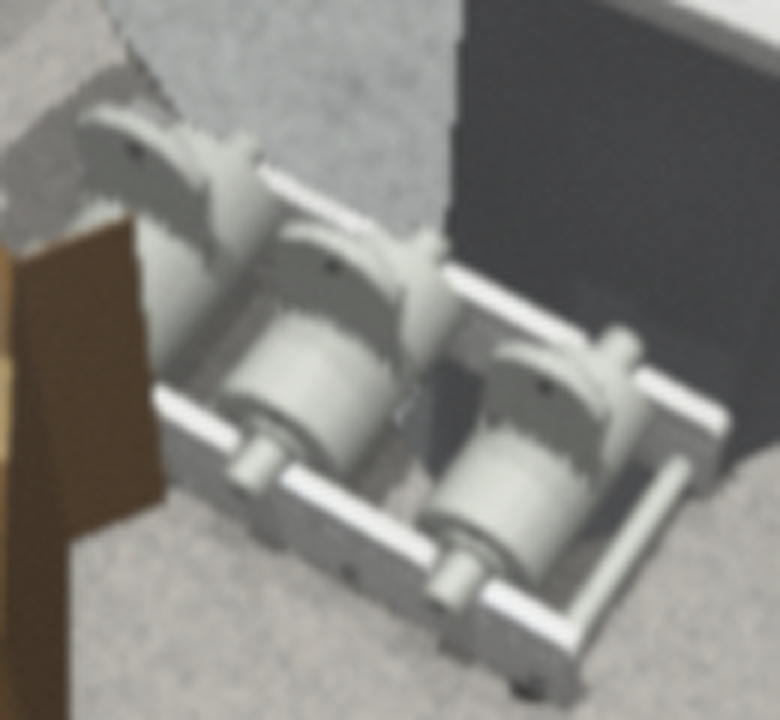

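View pics/w12.png

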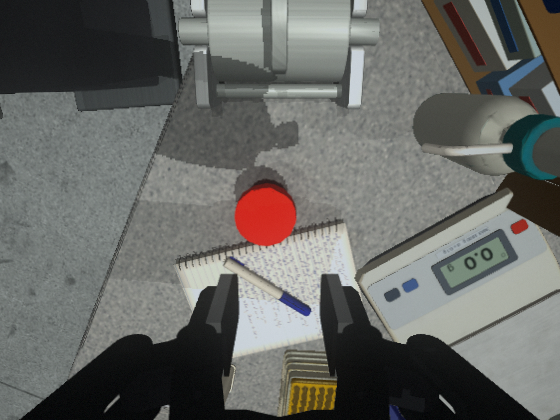

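```bash
python3 - <<'E'
from h import *
s=Cam("scene");d=Cam("side");t=-.0605;ax=np.array([np.cos(t),np.sin(t),0]);p=np.cross([0,0,1],ax)
def pa(c,u,a):
    o,D=c.rays([u]);D=D[0];return o+D*((a-o@ax)/(D@ax))
for n,us,ud,axis in (("34",(290,340),(545,387),.1485),("38",(446,230),(333,266),.0385),("42",(588,129),(135,150),-.0715)):
    A=pa(s,np.array(us)/5+(210,160),.480);B=pa(d,np.array(ud)/6+(225,125),.490)
    print(n,"scene s,z",A@p-axis,A[2],"side",B@p-axis,B[2])
E
python3 - <<'E'
import cv2,numpy as np
a=cv2.imread("pics/p12s.png");cv2.imwrite("pics/p12z.png",np.hstack([cv2.resize(a[280:460,200:400],None,fx=1.9,fy=1.9,interpolation=cv2.INTER_CUBIC),cv2.resize(a[180:360,350:550],None,fx=1.9,fy=1.9,interpolation=cv2.INTER_CUBIC)]))
E
```

```text
34 scene s,z -0.0007575997456662209 0.1454346772366124 side 0.0035009387901470956 0.14564902528838652
38 scene s,z -0.001784226000696984 0.15151451912351577 side 0.0019505609040752908 0.14977390081856234
42 scene s,z -0.0005478452673870204 0.15817311315755667 side 0.0028760704514072116 0.15641093980912057
```

View pics/p12z.png

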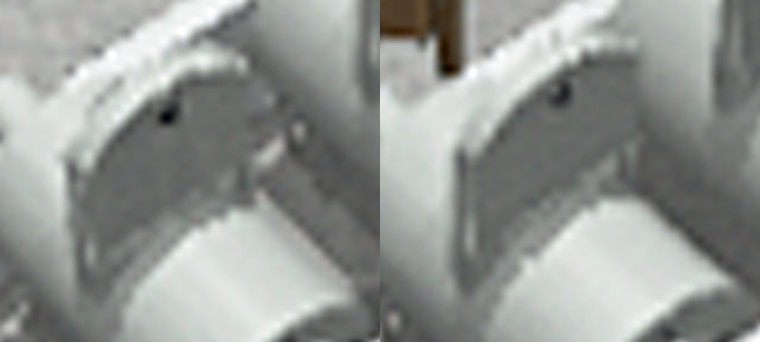

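```bash
python3 - <<'E'
from h import *
S=read_camera("scene");cv2.imwrite("pics/end.png",S[:,:,::-1])
E
```

```text
(no output)
```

View pics/end.png

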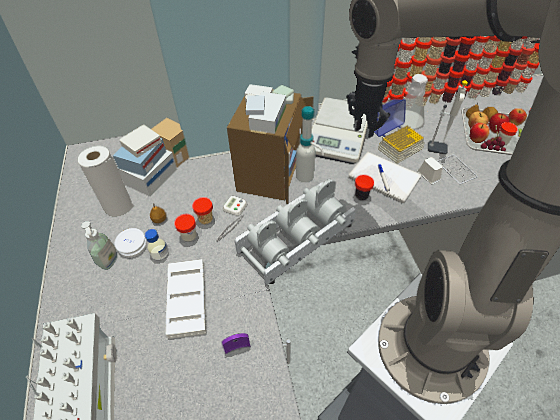

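The picture shows all three leaves standing on the rolls (about (267,238), (298,218) and (325,198)). The block is empty, and the cups, bottle, timer, forceps, notebook, marker and purple look-alike (236,343) are where they started. The gripper is clear, so I am handing in.

```bash
python3 -c "
from rig import env
print(env.hand_in(), env.get_obs()['t'])"
```

```text
the job is handed in; nothing more can be done
the job is handed in; nothing more can be done
```

All three leaves stand on the rolls and the job is handed in, at about 35 s of the 72 s allowed. I matched them by measuring, not by trial fits on each roll. The wrist camera gave roll radii of 34.2, 37.5 and 41.9 mm (left, middle, right). So the 34 leaf went on the left roll, the 38 on the middle and the 42 on the right.

**Seating:**

| Leaf | Roll | Tool height at seating | Height expected for a true fit | Contact just before release |
|---|---|---|---|---|
| 34 | left | 118.0 mm | 118.3 mm | small one-sided load left |
| 38 | middle | 121.9 mm | 122.3 mm | almost no side load |
| 42 | right | 127.3 mm | 127.7 mm | almost no side load |

**Last checks:**
- **Leaves:** the scene and side pictures show all three upright and square, near mid-roll. Their pivot holes sit at heights that agree with full seating to about 1 mm.
- **Bench:** the bystanders and the purple look-alike had not visibly moved, and the gripper was clear of everything.

**What disagreed or is less certain:**
- **Sideways position:** the two fixed cameras differ by 3–4 mm on where the holes lie across the rolls. Their averages are +1.4, +0.1 and +1.2 mm from the roll axes, so these pictures do not confirm the 2 mm limit tightly.
- **34 leaf:** it was first set down about 3 mm to one side and walked in by force. It may have been about 0.7 mm off when I let go, and I did not re-seat it.

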